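# Put the lapped plane irons away in the blade till and lock it

## Robot

A 6-joint arm with a two-finger parallel gripper is mounted at the origin on a cart in front of the work surface, level with it; the furniture and walls round the work are solid. World frame = base frame: x ahead of the robot, y to its left, z up, the work surface at z = 0. Lengths are in m, angles in degrees, forces in N, time in s.
With the tool pointing down it reaches from about 0.3 to 0.75 m from the base axis. Payload 8.5 kg.
Tool frame: the origin (TCP) lies at the very end of the fingers, on their centre line; the grasp point (between the pads) lies 19 mm behind it; x points along the fingers, y is the direction in which the jaws open and shut, and the axes are right-handed (so a half turn about x gives the same grasp; the last joint's range is limited). The gripper opens to 85 mm and grips with 20 to 120 N. Pads are 22 mm wide; open, the fingers measure 114 mm over their backs; the gripper's body (76 mm by 85 mm) begins 54 mm behind the grasp point. The pads swing forward as they close: fully open they stand 13 mm farther back than shut.
Start: joints at [52.294, 21.807, 74.336, -0, 83.858, -12.336], TCP at [0.236, 0.497, 0.204] pointing down, gripper open.
Joint ranges: [-178.18, 178.18], [-50.72, 133.34], [12.68, 142.11], [-81.47, 261.47], [9.98, 163.14], [-165.26, 165.26]. Speed limits (degrees/s): [136.94, 136.94, 180, 180, 180, 180].

## Interface

Orientations are given as a 3x3 rotation matrix whose columns are the frame's x, y, z axes.
In Python, from rig import env, eyes, close_job gives the robot as it stands.
- The arm moves only by the shell command python3 -m pendant 'ROWS' [OPENING] [FORCE]. ROWS is a JSON object of lists of equal length, an entry for each row: "travel": the shift along the world's x, y, z in mm, a list of three; "delta_rot": the turn, a rotation vector about the world's x, y, z in rad, a list of three. In form: {"travel": [[x, y, z], ...], "delta_rot": [[wx, wy, wz], ...]}. A call has 1 to 20 rows; each row shifts and turns the commanded pose from where the row before left it; what a row does not reach is not made up. A row lasts 1/12 s, in which the tool goes at most 41.7 mm and 7.16 degrees, less where a joint would pass 70% of its speed; a pose out of reach is approached as far as the arm can. A call with a gripper value outside its range is refused whole. OPENING is the finger opening in mm, from 0 to 85.4, set as the call begins (- or left out, the last holds). The fingers move at their own pace and stop on an object; FORCE is the grip in N (left out, the last holds). Time passes only in rows, so rows that do not move let the fingers close. It gives the time, the measured TCP pose, the force and the opening at its end, in the units of the state.
- env.observe(): the state, without advancing time (a new reading comes with each control period).
- eyes.get_image(name): name is "scene" or "top"; returns the picture (480x640x3 uint8, red, green, blue); there is no depth.
- eyes.camera_model(name): a dict with "vfov" (degrees; the focal length in pixels is half the picture's height over the tangent of half this angle, whatever the lens; pixels are square), "cx", "cy" (the principal point, pixels), "pose" (4x4, takes a point from camera to world coordinates). Camera axes: x right, y up, looking along -z (the intrinsics and any distortion apply to the point x, -y, -z); pixel columns grow to the right and rows downward; lengths in m; the calibration is good to about 2 mm. A picture is of the moment at which its call begins. camera_model takes no time and is no camera call.
- close_job(): hands the job in, once; it reports no verdict.
The state is a dict: "time_s": time; "q": joint angles; "qvel": joint speeds; "joint_efforts": joint torques, N m; "position": TCP position; "tool_rot": TCP orientation; "ft_force": force on the tool from outside, world axes, zero at the start; "wrist_torque": the same for the moment, N m; "grip_width": finger opening in m.
Only numpy, scipy, OpenCV 4.12 (cv2) and the standard library are available. Lean on these libraries where they do the work, as an engineer would, in place of code of your own. Each camera call takes 0.05 s, during which the arm holds its last target. There are 200 camera calls.

## Task

The freshly lapped plane irons (two or three) on the granite plate belong in the wooden blade till: turn the till's knob to free the comb-shaped keeper, slide it open, put each iron in a bay of its own, cutting edge first and fully home, then slide the keeper shut across the bays and turn the knob back to lock it. The irons must not be picked up from the middle of the granite: draw each one out over the plate's edge until at least a third of it overhangs and take it there, do not carry it back above the plate, and keep the gripper off the polished stone itself. Leave the other things on the bench where they are.

Things in the scene. Friction and masses are not known exactly. Their poses are not given: they have to be found in the camera images.
- granite_plate: polished stone lapping plate standing on the bench, 200 (x) x 250 (y) x 50 mm high; origin at the centre of its underside, its front edge, nearest the till, is at x = -100 mm, its polished top at z = 50 mm. A bench vice, 124 mm high, stands in front of it, nearer the robot
- blade_till: low pale wooden till on the bench: three flat bays side by side, open at the front (-x), 54 mm wide, 10 mm clear height, 22 mm spacers between. Origin on the bench at the middle of the front; x runs into the bays. Bay floors 25 mm above the bench, from x = 10 mm to the back stop at x = 155 mm; a sloping lip above the mouths leads in (43 mm high at x = 15, 35 at x = 32); top 45 mm above the bench
- keeper (a joint): sliding steel comb across the bay mouths: 0 = shut (a 12 mm wide tooth, 41 mm high, stands in the middle of each mouth), grows as the comb slides along the till's -y, 0.038 m = fully open (teeth in front of the spacers). Bar and teeth at the till's x -6 to 0; bar top 14.5 mm above the bench. Friction 1.5 N; blocked unless the knob is beyond 0.9 rad
- keeper_grip (a point): middle of the keeper's upright black finger piece, 12 x 14 mm and 38 mm tall (8 to 46 mm above the bench), 26 mm in front of the till's front and at y = -122 mm when shut; this point is 36 mm above the bench
- lock_knob (a joint): locking knob on an upright axis at the left end of the till: 0 = locked (catch finger in front of the keeper's lug), grows counterclockwise seen from above, 1.4 rad = stop, keeper free. Friction 0.06 N m
- knob_grip (a point): middle of the knob's black bar handle, 45 mm above the bench on the axis; the bar is 60 long, 15 wide, 22 mm high (34 to 56 mm above the bench), along the till's x when locked and turning with the joint; the point's x axis lies along the bar
- iron1: plane iron: a flat steel blade 150 (x) x 50 (y) x 6 mm, 0.25 kg, with a lengthwise slot in the middle (it may be pressed on anywhere); origin at the centre of its underside, cutting edge at x = +75 mm, rounded butt end at x = -75 mm. Starts flat on the granite plate, butt end towards the plate's front edge. An iron let go in a bay mouth with its middle still in front of the bay floor tips down and jams. May be absent
- iron1_butt (a point): middle of the butt end of iron1, on its underside
- iron2: plane iron: a flat steel blade 150 (x) x 50 (y) x 6 mm, 0.25 kg, with a lengthwise slot in the middle (it may be pressed on anywhere); origin at the centre of its underside, cutting edge at x = +75 mm, rounded butt end at x = -75 mm. Starts flat on the granite plate, butt end towards the plate's front edge. An iron let go in a bay mouth with its middle still in front of the bay floor tips down and jams. May be absent
- iron2_butt (a point): middle of the butt end of iron2, on its underside
- iron3: plane iron: a flat steel blade 150 (x) x 50 (y) x 6 mm, 0.25 kg, with a lengthwise slot in the middle (it may be pressed on anywhere); origin at the centre of its underside, cutting edge at x = +75 mm, rounded butt end at x = -75 mm. Starts flat on the granite plate, butt end towards the plate's front edge. An iron let go in a bay mouth with its middle still in front of the bay floor tips down and jams. May be absent
- iron3_butt (a point): middle of the butt end of iron3, on its underside
- bay1 (a point): where the middle of the butt end's underside of an iron lies when it is fully home in bay 1 (left): 4 mm behind the front of the till, 25 mm above the bench; axes as the till's
- bay2 (a point): where the middle of the butt end's underside of an iron lies when it is fully home in bay 2 (middle): 4 mm behind the front of the till, 25 mm above the bench; axes as the till's
- bay3 (a point): where the middle of the butt end's underside of an iron lies when it is fully home in bay 3 (right): 4 mm behind the front of the till, 25 mm above the bench; axes as the till's
- tape_measure: tape measure, 62 x 81 x 33 mm, bystander; origin at the centre of its underside
- sanding_block: cork sanding block, 66 x 110 x 29 mm, bystander; origin at the centre of its underside

How it is judged:
By the outcome, as a careful person would: the job done as asked, in the order asked, and still so for the second after the job is handed in, with the robot touching nothing.
Of iron1, iron2, iron3 only 2 to 3 are there at a start; the rules pass over those that are not, and their reading is None.
At some moment in a run one of iron1, iron2, iron3 may be knocked a few centimetres aside while the robot is not near it.
It also fails if it takes over 210 s, if anything falls off the work surface, if the arm or the gripper's body presses on something with over 40 N, if the wrist force passes 120 N, or if a joint passes its speed limit or range.

## Working session

There is one attempt and no reset: what is moved stays moved. The work goes in short steps, Python scripts to look and compute and a shell command to move; the robot and the scene stay as the last step left them, time stands still between calls to the robot, and variables do not carry over. Pictures are saved under pics/ and viewed, about 12 in all and at most 16, crops included, and the job is handed in when it is done.

```bash
ls; mkdir -p pics
python3 - <<'E'
from rig import env, eyes
import cv2
for n in ("scene","top"):
    im=eyes.get_image(n); cv2.imwrite(f"pics/{n}0.png",im[:,:,::-1])
    m=eyes.camera_model(n); print(n,{k:(v if k!='pose' else [[round(float(a),4) for a in r] for r in v]) for k,v in m.items()})
s=env.observe(); print(s)
E
```

```text
pics
scene {'vfov': 57.93000093943565, 'cx': 322.85317514150495, 'cy': 236.55673126102093, 'pose': [[0.7398, 0.5071, -0.4423, 0.1051], [-0.6729, 0.5542, -0.49, -0.598], [-0.0033, 0.6601, 0.7512, 0.8452], [0.0, 0.0, 0.0, 1.0]]}
top {'vfov': 57.88163200878776, 'cx': 314.8290981891156, 'cy': 235.1620493989872, 'pose': [[-0.005, 0.9841, -0.1773, 0.3922], [-0.9997, -0.0095, -0.0244, -0.0934], [-0.0256, 0.1771, 0.9839, 1.0492], [0.0, 0.0, 0.0, 1.0]]}
{'time_s': 0.1, 'q': array([ 5.22934297e+01,  2.18385077e+01,  7.43801687e+01, -1.90903598e-03,
        8.38562812e+01, -1.23340752e+01]), 'qvel': array([ 0.02170262, -0.08298806, -0.09911546, -0.03416929, -0.05721989,
       -0.04448443]), 'joint_efforts': array([ 3.66160646e-03, -4.49218476e+01, -2.31657940e+01, -2.46399632e-04,
        3.65231826e-03,  9.01724604e-06]), 'position': array([0.23548731, 0.49671081, 0.20346204]), 'tool_rot': array([[-7.73944695e-04,  4.28497699e-01,  9.03542541e-01],
       [-1.05529402e-03,  9.03541958e-01, -4.28498327e-01],
       [-9.99999144e-01, -1.28513705e-03, -2.47100444e-04]]), 'ft_force': array([ 0.05205231, -0.13647568,  0.57574022]), 'wrist_torque': array([-0.01722132,  0.02296795,  0.02814339]), 'grip_width': 0.08549734678805702}
```

View pics/scene0.png

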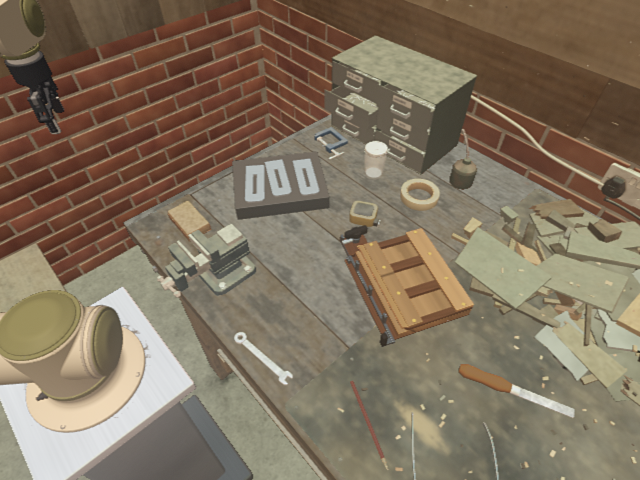

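View pics/top0.png

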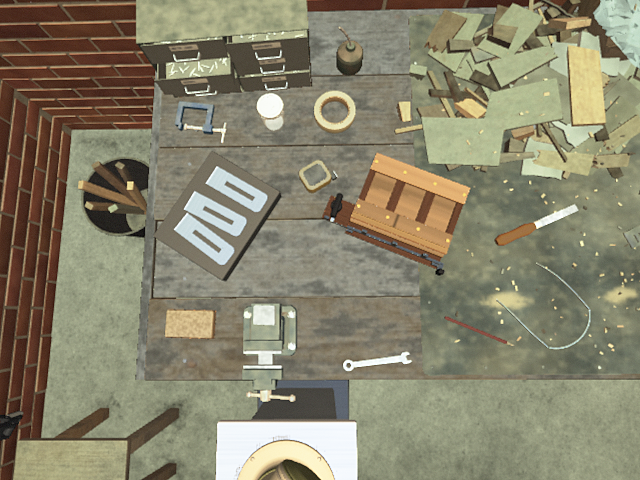

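The top view shows three irons on the dark plate at about px (215,215), the till at (410,210), the knob at (335,207), the keeper finger at (440,270) and the vice at (267,325). Next I'll measure, starting with a close crop.

```bash
cat > h.py <<'E'
import numpy as np, cv2
from rig import env, eyes
def ray(n,uv):
    m=eyes.camera_model(n); f=240/np.tan(np.radians(m["vfov"])/2); T=np.array(m["pose"])
    uv=np.atleast_2d(np.array(uv,float))
    d=np.c_[(uv[:,0]-m["cx"])/f,-(uv[:,1]-m["cy"])/f,-np.ones(len(uv))]@T[:3,:3].T
    return T[:3,3],d
def onplane(n,uv,z):
    o,d=ray(n,uv); return o+d*((z-o[2])/d[:,2])[:,None]
def pix(n,P):
    m=eyes.camera_model(n); f=240/np.tan(np.radians(m["vfov"])/2); T=np.array(m["pose"])
    c=(np.atleast_2d(P)-T[:3,3])@T[:3,:3]
    return np.c_[m["cx"]+f*c[:,0]/-c[:,2], m["cy"]-f*c[:,1]/-c[:,2]]
def irons(im,n,z=0.056,box=None):
    hsv=cv2.cvtColor(im,cv2.COLOR_RGB2HSV)
    m=cv2.inRange(hsv,(90,15,150),(125,110,255))
    if box: k=np.zeros_like(m);k[box[1]:box[3],box[0]:box[2]]=255;m&=k
    out=[]
    for c in cv2.findContours(m,cv2.RETR_EXTERNAL,cv2.CHAIN_APPROX_NONE)[0]:
        if cv2.contourArea(c)<300: continue
        w=onplane(n,c[:,0,:],z)[:,:2]
        (cx,cy),(a,b),t=cv2.minAreaRect((w*1000).astype(np.float32))
        if a<b: a,b,t=b,a,t+90
        out.append((cx,cy,a,b,t))
    return out
def st():
    s=env.observe(); print("t",round(s["time_s"],1),"p",np.round(s["position"]*1000,1),"q",np.round(s["q"],0),"F",np.round(s["ft_force"],1),"w",round(s["grip_width"]*1000,1)); return s
E
python3 - <<'E'
from h import *
for n,b in (("top",(140,130,300,290)),("scene",(220,140,340,220))):
    im=cv2.imread(f"pics/{n}0.png")[:,:,::-1].copy()
    for i in irons(im,n,box=b): print(n,np.round(i,1))
im=cv2.imread("pics/top0.png")
a=cv2.resize(im[135:285,150:300],(600,600),interpolation=cv2.INTER_CUBIC)
cv2.imwrite("pics/c1.png",a)
cv2.imwrite("pics/c2.png",cv2.resize(im[145:285,315:480],None,fx=4.8,fy=4.2,interpolation=cv2.INTER_CUBIC)[:, :800])
E
```

```text
top [563.  188.1 145.1  49.8  53.2]
top [624.3 164.5 147.1  49.8  61.7]
top [683.8 115.8 146.6  50.   59.2]
```

View pics/c1.png

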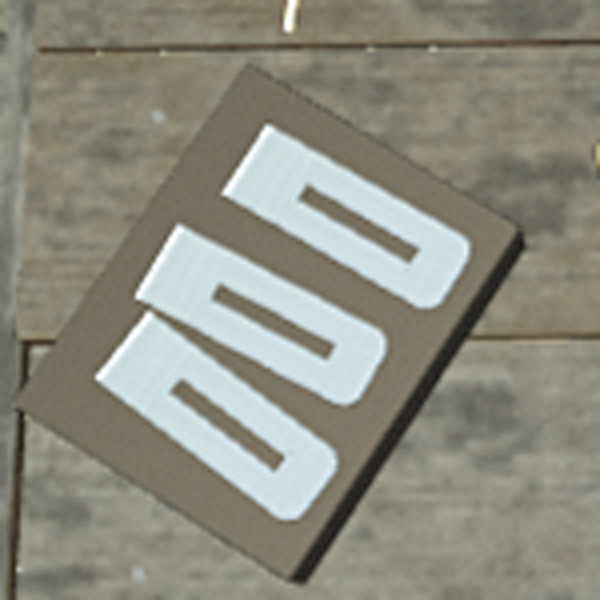

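View pics/c2.png

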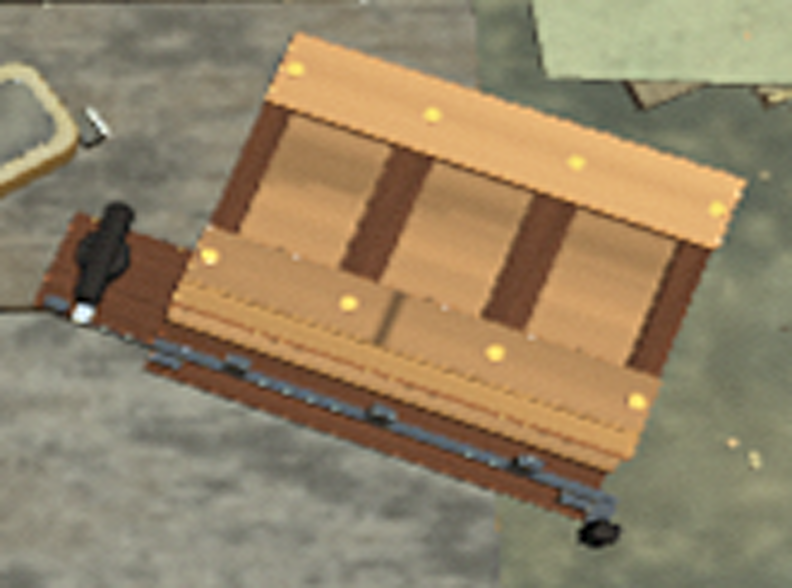

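Run:
```python
from h import *
c2=lambda p:[p[0]/4.8+315-.4,p[1]/4.2+145-.4]
c1=lambda p:[p[0]/4+150-.4,p[1]/4+135-.4]
def W(ps,z,f): return onplane("top",[f(p) for p in ps],z)[:,:2]*1000
pl=W([(250,65),(523,235),(298,580),(18,405)],50e-3,c1); print("plate",pl.round(0), np.linalg.norm(np.roll(pl,-1,0)-pl,axis=1).round(0), pl.mean(0))
for i in range(4):
    d=np.roll(pl,-1,0)[i]-pl[i]; print("edge yaw",np.degrees(np.arctan2(d[1],d[0])).round(1))
t=W([(237,362),(380,412),(525,462)],41e-3,c2); print("teeth",t.round(1),np.linalg.norm(np.diff(t,axis=0),axis=1)); d=t[0]-t[2]; yaw=np.degrees(np.arctan2(d[1],d[0]))-90; print("yaw",yaw)
b=W([(295,33),(747,182),(717,249),(268,100),(172,320),(612,472)],45e-3,c2); print("till top",b.round(1)); d=b[0]-b[1]; print(np.linalg.norm(d),np.degrees(np.arctan2(d[1],d[0]))-90)
y=np.radians(yaw);R=np.array([[np.cos(y),-np.sin(y)],[np.sin(y),np.cos(y)]])
O=t[1]-R@[-3,0]; print("till origin",O)
k=W([(104,255)],56e-3,c2); g=W([(598,528)],46e-3,c2)
print("knob",k,"local",(R.T@(k-O).T).T,"keepgrip",g,(R.T@(g-O).T).T)
print("till top local",((b-O)@R).round(1))
# scene view check
P=np.c_[np.r_[t,k,g],[41,41,41,56,46]]/1000
print("scene px",pix("scene",P).round(0))
im=cv2.imread("pics/scene0.png")
cv2.imwrite("pics/c3.png",cv2.resize(im[215:350,335:485],(800,720),interpolation=cv2.INTER_CUBIC)[:600])
cv2.imwrite("pics/c3.png",cv2.resize(im[225:350,335:490],(744,600),interpolation=cv2.INTER_CUBIC))
```

```text
plate [[784. 181.]
 [675.  13.]
 [470. 142.]
 [574. 311.]] [200. 241. 199. 247.] [625.68162106 161.72169738]
edge yaw -123.1
edge yaw 147.9
edge yaw 58.4
edge yaw -31.8
teeth [[ 583.3 -184.4]
 [ 554.2 -253.3]
 [ 525.5 -322.3]] [74.77857723 74.67876333]
yaw -22.737820615152614
till top [[ 775.7 -218.1]
 [ 683.7 -438.4]
 [ 644.9 -421.2]
 [ 735.4 -203.4]
 [ 606.9 -152.8]
 [ 519.1 -362.7]]
238.7338115105789 -22.659686791392303
till origin [ 557.01036274 -254.47312649]
knob [[ 642.09981291 -119.5916951 ]] local [[ 26.34288079 157.28721403]] keepgrip [[ 488.19789729 -354.07282654]] [[ -24.96780755 -118.45617011]]
till top local [[ 187.6  118. ]
 [ 188.  -120.7]
 [ 145.5 -119.8]
 [ 144.8  116.1]
 [   6.7  113.1]
 [   6.9 -114.5]]
scene px [[356. 262.]
 [369. 287.]
 [383. 314.]
 [355. 230.]
 [382. 333.]]
```

View pics/c3.png

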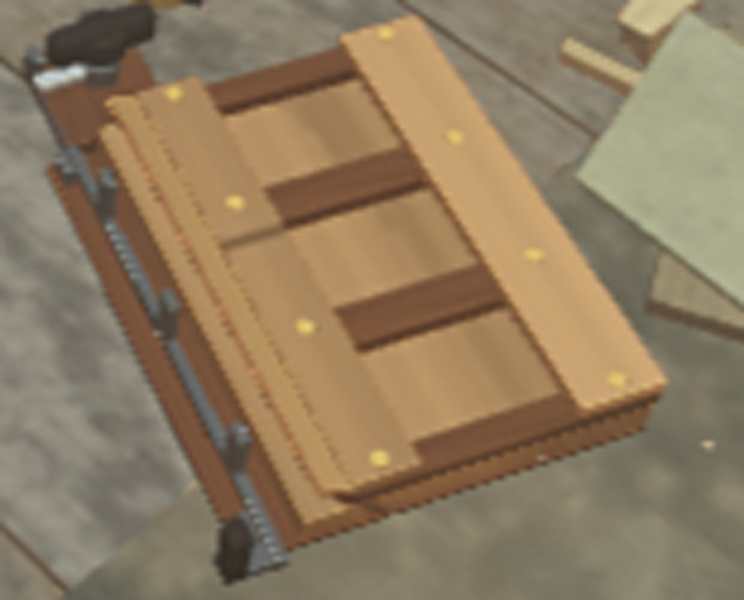

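```bash
cat >> h.py <<'E'
def tri(ut,us):
    A=[];b=[]
    for n,u in (("top",ut),("scene",us)):
        o,d=ray(n,u); d=d[0]/np.linalg.norm(d[0]); M=np.eye(3)-np.outer(d,d); A.append(M); b.append(M@o)
    return np.linalg.lstsq(np.vstack(A),np.hstack(b),rcond=None)
E
python3 - <<'E'
from h import *
c2=lambda p:[p[0]/4.8+315-.4,p[1]/4.2+145-.4]
c3=lambda p:[p[0]/4.8+335-.4,p[1]/4.8+225-.4]
for nm,a,b in (("t1",(237,362),(106,173)),("t2",(380,412),(168,293)),("t3",(525,462),(238,426)),("knob",(104,253),(105,32)),("kg",(598,528),(236,522)),("BL",(295,33),(341,37)),("BR",(747,182),(665,380)),("s1",(210,256),(175,92)),("s4",(638,401),(380,457)),("sb1",(295,69),(386,33)),("sb4",(717,208),(617,380))):
    r=tri(c2(a),c3(b)); print(nm,(r[0]*1000).round(1),"res",round(float(np.sqrt(r[1][0]))*1000,1))
E
```

```text
t1 [ 583.4 -184.6   45. ] res 1.4
t2 [ 554.7 -253.5   44. ] res 1.6
t3 [ 526.6 -322.9   41.9] res 2.0
knob [ 646.5 -120.6   47.9] res 1.9
kg [ 489.5 -355.3   44.6] res 2.0
BL [ 760.2 -208.2   40.8] res 26.4
BR [ 683.6 -438.1   47.2] res 0.9
s1 [ 644.1 -172.7   47.4] res 1.6
s4 [ 558.8 -377.4   47. ] res 0.9
sb1 [ 754.4 -218.    46.1] res 1.4
sb4 [ 669.2 -423.2   45.1] res 0.9
```

Measurements from the two views agree to within about 2 mm. The till is at (557,-254) mm with yaw -22.7°, the knob is at (645,-120) mm, and the plate is at (626,162) mm with yaw about 58°. I'll move above the knob with the jaws across the bar.

```bash
python3 -m pendant '{"travel":[[14.6,-22,-1.5],[14.6,-22,-1.5],[14.6,-22,-1.5],[14.6,-22,-1.5],[14.6,-22,-1.5],[14.6,-22,-1.5],[14.6,-22,-1.5],[14.6,-22,-1.5],[14.6,-22,-1.5],[14.6,-22,-1.5],[14.6,-22,-1.5],[14.6,-22,-1.5],[14.6,-22,-1.5],[14.6,-22,-1.5]],"delta_rot":[[0,0,-0.1105],[0,0,-0.1105],[0,0,-0.1105],[0,0,-0.1105],[0,0,-0.1105],[0,0,-0.1105],[0,0,-0.1105],[0,0,-0.1105],[0,0,-0.1105],[0,0,-0.1105],[0,0,-0.1105],[0,0,-0.1105],[0,0,-0.1105],[0,0,-0.1105]]}' 40
python3 -m pendant '{"travel":[[14.6,-22,-1.5],[14.6,-22,-1.5],[14.6,-22,-1.5],[14.6,-22,-1.5],[14.6,-22,-1.5],[14.6,-22,-1.5],[14.6,-22,-1.5],[14.6,-22,-1.5],[14.6,-22,-1.5],[14.6,-22,-1.5],[14.6,-22,-1.5],[14.6,-22,-1.5],[14.6,-22,-1.5],[14.6,-22,-1.5],[0,0,0],[0,0,0]],"delta_rot":[[0,0,-0.1105],[0,0,-0.1105],[0,0,-0.1105],[0,0,-0.1105],[0,0,-0.1105],[0,0,-0.1105],[0,0,-0.1105],[0,0,-0.1105],[0,0,-0.1105],[0,0,-0.1105],[0,0,-0.1105],[0,0,-0.1105],[0,0,-0.1105],[0,0,-0.1105],[0,0,0],[0,0,0]]}'
python3 - <<'E'
from h import *
s=st(); R=s["tool_rot"]; print("jaw yaw",np.degrees(np.arctan2(R[1,1],R[0,1])), R[:,0].round(4))
im=eyes.get_image("top"); print(pix("top",[s["position"]]),pix("scene",[s["position"]]))
u=pix("top",[s["position"]])[0].astype(int)
sc=eyes.get_image("scene"); v=pix("scene",[s["position"]])[0].astype(int)
a=cv2.resize(im[u[1]-50:u[1]+50,u[0]-50:u[0]+50],(400,400)); b=cv2.resize(sc[v[1]-50:v[1]+50,v[0]-50:v[0]+50],(400,400)); print(u,v)
cv2.imwrite("pics/k1.png",np.hstack([a,b])[:,:,::-1])
E
```

```text
time_s: 1.27
position: [0.4404, 0.1877, 0.1827]
tool_rot: [[-0.001, 0.911, -0.412], [-0.0, -0.412, -0.911], [-1.0, -0.001, 0.0]]
ft_force: [-0.1, 0.4, 0.2]
grip_width: 0.0397
time_s: 2.6
position: [0.6444, -0.1199, 0.1609]
tool_rot: [[-0.002, -0.386, -0.923], [0.001, -0.923, 0.386], [-1.0, -0.0, 0.002]]
ft_force: [0.0, 0.1, -0.3]
grip_width: 0.0399
t 2.6 p [ 644.4 -119.9  160.9] q [-21.  34.  60.   0.  86.  92.] F [ 0.   0.1 -0.3] w 39.9
jaw yaw -112.6757457451557 [-1.6e-03  7.0e-04 -1.0e+00]
[[337.53952317 192.12264592]] [[357.78097618 198.48530147]]
[337 192] [357 198]
```

View pics/k1.png

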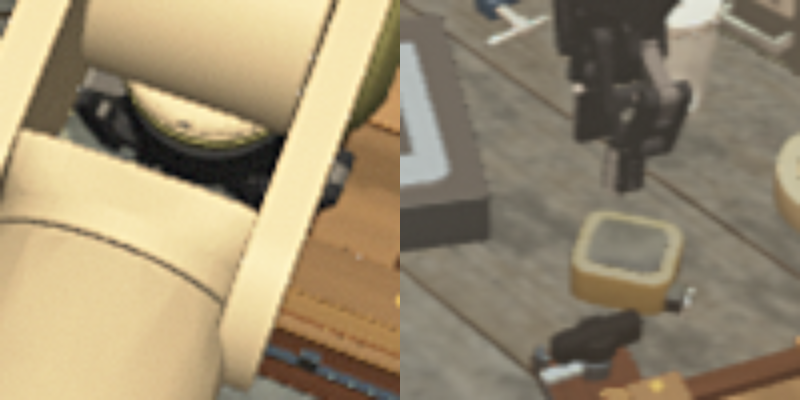

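Run:
```python
from h import *
s=env.observe(); sc=eyes.get_image("scene"); R=s["tool_rot"];p=s["position"]
x0,y0=310,130; a=cv2.resize(sc[y0:y0+120,x0:x0+110],None,fx=5,fy=5,interpolation=cv2.INTER_CUBIC)
for off,c in ((0,(255,0,0)),(.02,(0,255,0)),(-.02,(0,255,0))):
    v=(pix("scene",[p+R[:,1]*off])[0]-[x0,y0])*5+2; cv2.circle(a,tuple(int(t) for t in v),3,c,-1)
cv2.imwrite("pics/k2.png",a[:,:,::-1])
```

```text
(no output)
```

View pics/k2.png

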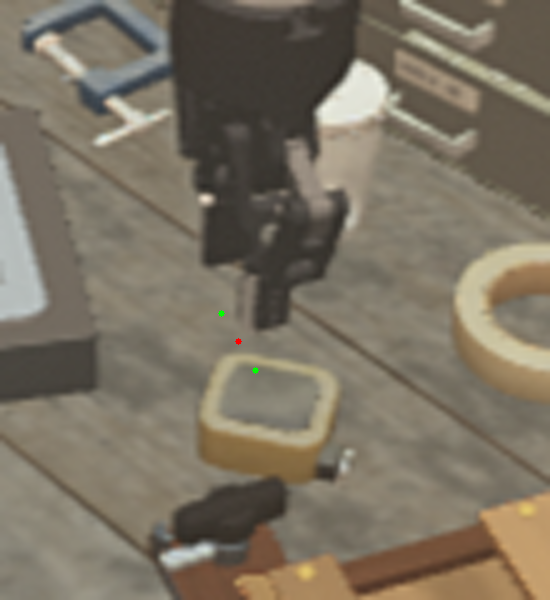

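Run:
```python
from h import *
p0=np.array([.2355,.4967,.2035]); y0=np.array([.4285,.9035,0])
print("init tips scene",pix("scene",[p0,p0+y0*.05,p0-y0*.05]).round(0),"top",pix("top",[p0,p0+y0*.05,p0-y0*.05]).round(0))
# joint FK hint: straightness test of bench far edge / brick lines omitted
a=cv2.imread("pics/scene0.png"); b=cv2.imread("pics/top0.png")
A=cv2.resize(a[70:150,0:100],(400,320)); B=cv2.resize(b[380:460,0:100],(400,320))
cv2.imwrite("pics/i.png",np.hstack([A,B]))
```

```text
init tips scene [[ 66. 136.]
 [ 67. 125.]
 [ 64. 148.]] top [[ 14. 399.]
 [ -8. 387.]
 [ 36. 411.]]
```

View pics/i.png

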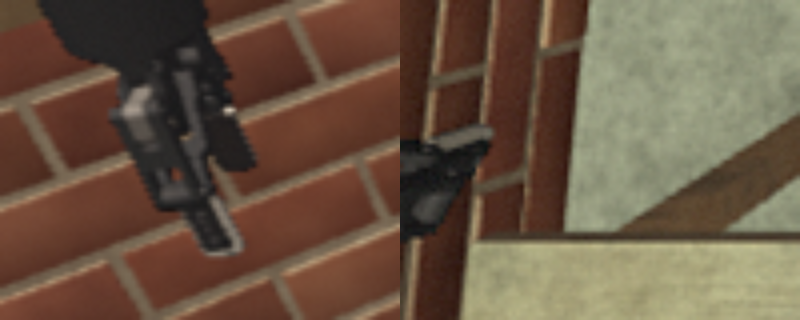

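```bash
python3 -m pendant '{"travel":[[0,0,-20],[0,0,-20],[0,0,-20],[0,0,-20],[0,0,-20],[0,0,-20],[0,0,0]],"delta_rot":[[0,0,0],[0,0,0],[0,0,0],[0,0,0],[0,0,0],[0,0,0],[0,0,0]]}' && python3 -m pendant '{"travel":[[0,0,0],[0,0,0],[0,0,0],[0,0,0],[0,0,0],[0,0,0]],"delta_rot":[[0,0,0],[0,0,0],[0,0,0],[0,0,0],[0,0,0],[0,0,0]]}' 0 20
python3 - <<'E'
from h import *
s=st(); print(s["wrist_torque"].round(2))
sc=eyes.get_image("scene")
x0,y0=310,170; a=cv2.resize(sc[y0:y0+110,x0:x0+110],None,fx=5,fy=5,interpolation=cv2.INTER_CUBIC)
v=(pix("scene",[s["position"]])[0]-[x0,y0])*5+2; cv2.circle(a,tuple(int(t) for t in v),3,(255,0,0),-1)
cv2.imwrite("pics/k3.png",a[:,:,::-1])
E
```

```text
time_s: 3.33
position: [0.6422, -0.1174, 0.0386]
tool_rot: [[-0.006, -0.383, -0.924], [0.002, -0.924, 0.383], [-1.0, 0.0, 0.007]]
ft_force: [-0.1, 0.6, -1.5]
grip_width: 0.0399
time_s: 3.83
position: [0.6446, -0.1191, 0.0426]
tool_rot: [[0.001, -0.385, -0.923], [-0.0, -0.923, 0.385], [-1.0, -0.0, -0.001]]
ft_force: [-0.9, -1.2, 0.5]
grip_width: -0.0002
t 3.8 p [ 644.6 -119.1   42.6] q [-21.  40.  69.   0.  71.  92.] F [-0.9 -1.2  0.5] w -0.2
[0.03 0.03 0.01]
```

View pics/k3.png

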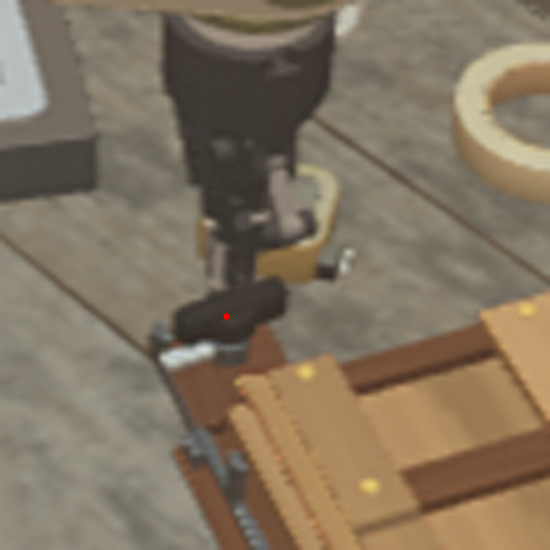

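The fingers closed fully without holding the knob, and the tip at (237,288) sits higher in the picture than predicted. I'll probe down gently to see where contact occurs.

```bash
for i in 1 2 3; do python3 -m pendant '{"travel":[[0,0,-2],[0,0,-2],[0,0,0]],"delta_rot":[[0,0,0],[0,0,0],[0,0,0]]}' | egrep 'posi|force'; done
```

```text
position: [0.6442, -0.119, 0.0374]
ft_force: [-1.0, -0.1, 0.8]
position: [0.6442, -0.119, 0.0335]
ft_force: [0.6, -1.1, -0.4]
position: [0.6442, -0.119, 0.0295]
ft_force: [-0.4, 0.0, 0.0]
```

Run:
```python
from h import *
r=tri([20,413.5],[55.5,132.5]); print(r[0]*1000, np.sqrt(r[1])*1000, "expected",np.array([.2355,.4967,.2035+.013])*1000-50*np.array([.4285,.9035,0]))
s=st(); sc=eyes.get_image("scene")
x0,y0=320,180; a=cv2.resize(sc[y0:y0+75,x0:x0+75],None,fx=8,fy=8,interpolation=cv2.INTER_CUBIC)
v=(pix("scene",[s["position"]])[0]-[x0,y0])*8+4; cv2.circle(a,tuple(int(t) for t in v),3,(255,0,0),-1)
cv2.imwrite("pics/k4.png",cv2.convertScaleAbs(a[:,:,::-1],alpha=1.8))
```

```text
[216.76835088 456.04804125 243.97309026] [3.2574228] expected [214.075 451.525 216.5  ]
t 4.6 p [ 644.2 -119.    29.5] q [-21.  41.  70.  -0.  69.  92.] F [-0.4  0.   0. ] w 0.1
```

View pics/k4.png

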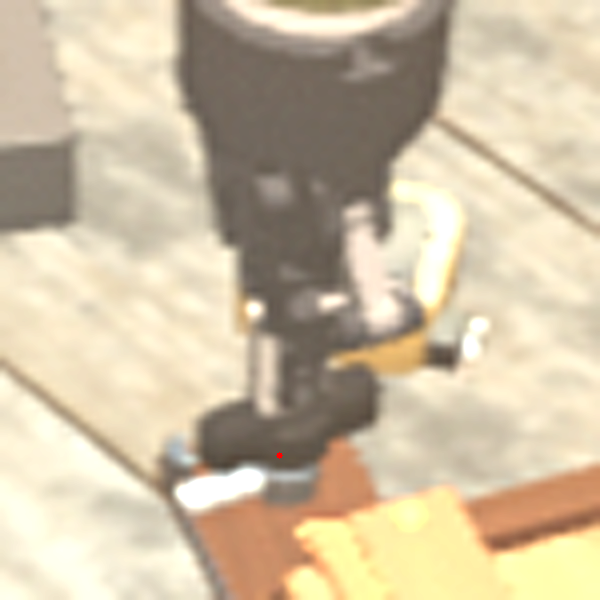

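The triangulated tip is about 27 mm higher than the reported TCP, while x and y agree to 5 mm. I'll keep probing to measure this height bias by touch.

```bash
for i in 1 2 3; do python3 -m pendant '{"travel":[[0,0,-1],[0,0,-1],[0,0,0]],"delta_rot":[[0,0,0],[0,0,0],[0,0,0]]}' | egrep 'posi|force'; done
```

```text
position: [0.6446, -0.1191, 0.0288]
ft_force: [-1.0, 0.6, 4.8]
position: [0.6448, -0.1192, 0.0286]
ft_force: [-6.1, 1.6, 17.5]
position: [0.6449, -0.1192, 0.0285]
ft_force: [-11.9, 3.1, 29.1]
```

Contact came at a reading of 28.9 with the knob top at 56, so the true tip is reading + 27 mm. Now I'll grasp properly.

```bash
python3 -m pendant '{"travel":[[0,0,20],[0,0,0],[0,0,0],[0,0,0]],"delta_rot":[[0,0,0],[0,0,0],[0,0,0],[0,0,0]]}' 40 20 | egrep 'posi|force|width'
python3 -m pendant '{"travel":[[0,0,-8],[0,0,-8],[0,0,-8],[0,0,-8],[0,0,0]],"delta_rot":[[0,0,0],[0,0,0],[0,0,0],[0,0,0],[0,0,0]]}' | egrep 'posi|force|width'
python3 -m pendant '{"travel":[[0,0,0],[0,0,0],[0,0,0],[0,0,0],[0,0,0],[0,0,0]],"delta_rot":[[0,0,0],[0,0,0],[0,0,0],[0,0,0],[0,0,0],[0,0,0]]}' 0 | egrep 'posi|force|width'
```

```text
position: [0.6442, -0.119, 0.0435]
ft_force: [-0.3, 0.5, -0.9]
grip_width: 0.0404
position: [0.6433, -0.1187, 0.0093]
ft_force: [0.3, -0.9, 0.2]
grip_width: 0.0396
position: [0.6442, -0.1195, 0.0122]
ft_force: [-4.2, -4.4, -0.0]
grip_width: 0.0146
```

```bash
python3 -m pendant '{"travel":[[0,0,0],[0,0,0],[0,0,0],[0,0,0],[0,0,0],[0,0,0],[0,0,0]],"delta_rot":[[0,0,0.1],[0,0,0.1],[0,0,0.1],[0,0,0.1],[0,0,0.1],[0,0,0.1],[0,0,0.1]]}' - 40
python3 -m pendant '{"travel":[[0,0,0],[0,0,0],[0,0,0],[0,0,0],[0,0,0],[0,0,0],[0,0,0],[0,0,0],[0,0,0]],"delta_rot":[[0,0,0.1],[0,0,0.1],[0,0,0.1],[0,0,0.1],[0,0,0.1],[0,0,0.1],[0,0,0.06],[0,0,0],[0,0,0]]}'
```

```text
time_s: 7.27
position: [0.6441, -0.1207, 0.0123]
tool_rot: [[-0.0, 0.304, -0.953], [-0.002, -0.953, -0.304], [-1.0, 0.002, 0.001]]
ft_force: [-4.5, -10.5, -0.1]
grip_width: 0.0138
time_s: 8.02
position: [0.6448, -0.1217, 0.0123]
tool_rot: [[0.001, 0.822, -0.57], [-0.004, -0.57, -0.822], [-1.0, 0.003, 0.003]]
ft_force: [-1.4, -13.2, -2.8]
grip_width: 0.0138
```

```bash
python3 -m pendant '{"travel":[[0,0,0],[0,0,0],[0,0,0],[0,0,25],[0,0,25]],"delta_rot":[[0,0,0],[0,0,0],[0,0,0],[0,0,0],[0,0,0]]}' 36 | egrep posi
python3 -m pendant '{"travel":[[-11.2,-16.8,0],[-11.2,-16.8,0],[-11.2,-16.8,0],[-11.2,-16.8,0],[-11.2,-16.8,0],[-11.2,-16.8,0],[-11.2,-16.8,0],[-11.2,-16.8,0],[-11.2,-16.8,0],[-11.2,-16.8,0],[-11.2,-16.8,0],[-11.2,-16.8,0],[-11.2,-16.8,0],[-11.2,-16.8,0],[0,0,0],[0,0,0]],"delta_rot":[[0,0,-0.0972],[0,0,-0.0972],[0,0,-0.0972],[0,0,-0.0972],[0,0,-0.0972],[0,0,-0.0972],[0,0,-0.0972],[0,0,-0.0972],[0,0,-0.0972],[0,0,-0.0972],[0,0,-0.0972],[0,0,-0.0972],[0,0,-0.0972],[0,0,-0.0972],[0,0,0],[0,0,0]]}'
```

```text
position: [0.6438, -0.1182, 0.0615]
time_s: 9.77
position: [0.4876, -0.3545, 0.0622]
tool_rot: [[0.001, -0.386, -0.923], [0.0, -0.923, 0.386], [-1.0, -0.0, -0.001]]
ft_force: [-0.1, -0.3, -0.5]
grip_width: 0.0359
```

```bash
python3 -m pendant '{"travel":[[0,0,-17],[0,0,-17],[0,0,-17],[0,0,-17],[0,0,0]],"delta_rot":[[0,0,0],[0,0,0],[0,0,0],[0,0,0],[0,0,0]]}' | egrep 'posi|force'
python3 -m pendant '{"travel":[[0,0,0],[0,0,0],[0,0,0],[0,0,0],[0,0,0]],"delta_rot":[[0,0,0],[0,0,0],[0,0,0],[0,0,0],[0,0,0]]}' 0 20 | egrep 'posi|force|width'
python3 -m pendant '{"travel":[[-1.5,-3.5,0],[-1.5,-3.5,0],[-1.5,-3.5,0],[0,0,0]],"delta_rot":[[0,0,0],[0,0,0],[0,0,0],[0,0,0]]}' - 40| egrep 'posi|force|width'
```

```text
position: [0.4872, -0.3518, -0.0088]
ft_force: [-0.1, 0.8, 0.4]
position: [0.4857, -0.359, -0.0055]
ft_force: [-14.1, -24.4, -13.1]
grip_width: 0.0136
position: [0.4832, -0.3648, -0.0056]
ft_force: [-1.1, -1.6, -5.6]
grip_width: 0.0131
```

```bash
python3 -m pendant '{"travel":[[-2.5,-6,0],[-2.5,-6,0],[-2.5,-6,0],[-2.5,-6,0],[-2.5,-6,0],[-0.8,-2,0],[0,0,0]],"delta_rot":[[0,0,0],[0,0,0],[0,0,0],[0,0,0],[0,0,0],[0,0,0],[0,0,0]]}' | egrep 'posi|force|width'
python3 - <<'E'
from h import *
s=st(); p=s["position"]*1000; print("slide",(p[:2]-[485.7,-359])@[-.386,-.923])
E
```

```text
position: [0.4709, -0.3942, -0.0058]
ft_force: [6.6, 16.1, 1.8]
grip_width: 0.013
t 11.5 p [ 470.9 -394.2   -5.8] q [-51.  40.  79.   0.  61.  61.] F [ 6.6 16.1  1.8] w 13.0
slide 38.191863293395926
```

Keeper slid 38.2 mm to its stop. I'll release it, raise, and recheck the irons and vice.

```bash
python3 -m pendant '{"travel":[[0,0,0],[0,0,0],[0,0,0],[0,0,30],[0,0,40],[0,0,40],[0,0,0]],"delta_rot":[[0,0,0],[0,0,0],[0,0,0],[0,0,0],[0,0,0],[0,0,0],[0,0,0]]}' 34 | egrep 'posi|force|width'
python3 - <<'E'
from h import *
im=eyes.get_image("top"); sc=eyes.get_image("scene")
cv2.imwrite("pics/t1.png",im[:,:,::-1])
for i in irons(im,"top",box=(140,130,320,290)): print(np.round(i,1))
print("vice",tri([266,316],[232,235])[0]*1000, onplane("top",[[243,303],[297,303],[297,355],[255,303],[280,303]],.124)[:,:2]*1000)
E
```

```text
position: [0.472, -0.4003, 0.1126]
ft_force: [0.2, -0.2, 0.5]
grip_width: 0.0342
[564.  189.3 148.2  49.8  53.2]
[624.8 165.5 148.2  49.8  61.7]
[684.  116.5 148.   49.7  59.2]
vice [390.26557557  34.6437681   99.79112176] [[414.59148639  82.30917012]
 [413.94912974 -32.1257517 ]
 [307.76345107 -32.36663448]
 [414.44838902  56.81657718]
 [414.15091516   3.8220327 ]]
```

View pics/t1.png

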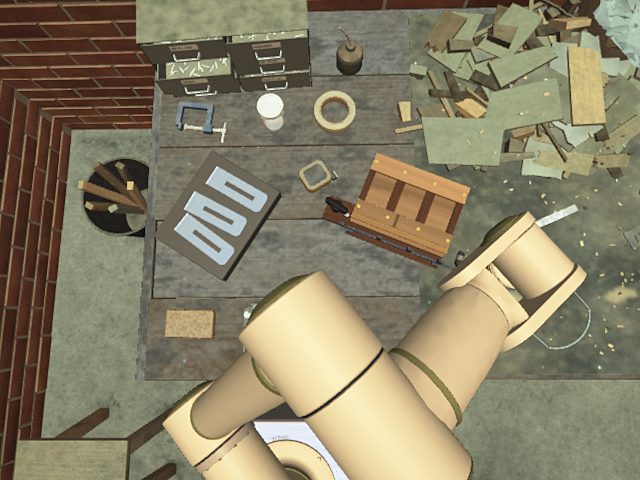

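Irons have not moved since the first look: A (564,189), B (625,165), C (684,116). The knob is turned. I'll go over iron A, at its solid cutting-edge end, with the fingers shut.

```bash
python3 -m pendant '{"travel":[[7,37,0],[7,37,0],[7,37,0],[7,37,0],[7,37,0],[7,37,0],[7,37,0],[7,37,0],[7,37,0],[7,37,0],[7,37,0],[7,37,0],[7,37,0],[7,37,0],[7,37,0],[7,37,0],[7,37,0],[0,0,0],[0,0,0]],"delta_rot":[[0,0,0.078],[0,0,0.078],[0,0,0.078],[0,0,0.078],[0,0,0.078],[0,0,0.078],[0,0,0.078],[0,0,0.078],[0,0,0.078],[0,0,0.078],[0,0,0.078],[0,0,0.078],[0,0,0.078],[0,0,0.078],[0,0,0.078],[0,0,0.078],[0,0,0.078],[0,0,0],[0,0,0]]}' 0 20
python3 -m pendant '{"travel":[[0,0,-25],[0,0,-25],[0,0,-20],[0,0,-5],[0,0,-3],[0,0,-2],[0,0,0]],"delta_rot":[[0,0,0],[0,0,0],[0,0,0],[0,0,0],[0,0,0],[0,0,0],[0,0,0]]}' | egrep 'posi|force'
```

```text
time_s: 13.78
position: [0.5883, 0.2335, 0.1022]
tool_rot: [[-0.002, 0.803, -0.596], [-0.001, -0.596, -0.803], [-1.0, -0.001, 0.002]]
ft_force: [-0.2, -0.7, -0.4]
grip_width: 0.0001
position: [0.588, 0.2304, 0.0286]
ft_force: [-18.5, -5.8, 40.0]
```

```bash
python3 -m pendant '{"travel":[[0,0,2.5],[0,0,2],[0,0,0]],"delta_rot":[[0,0,0],[0,0,0],[0,0,0]]}' | egrep 'posi|force'
```

```text
position: [0.589, 0.2309, 0.0287]
ft_force: [-3.2, -3.5, 12.7]
```

```bash
python3 -m pendant '{"travel":[[-4.8,-6.4,0],[-4.8,-6.4,0],[-4.8,-6.4,0],[0,0,0]],"delta_rot":[[0,0,0],[0,0,0],[0,0,0],[0,0,0]]}' | egrep 'posi|force'
python3 -m pendant '{"travel":[[-4.8,-6.4,0],[-4.8,-6.4,0],[-4.8,-6.4,0],[-4.8,-6.4,0],[-4.8,-6.4,0],[-4.8,-6.4,0],[-4.8,-6.4,0],[0,0,0]],"delta_rot":[[0,0,0],[0,0,0],[0,0,0],[0,0,0],[0,0,0],[0,0,0],[0,0,0],[0,0,0]]}' | egrep 'posi|force'
python3 - <<'E'
from h import *
im=eyes.get_image("scene"); cv2.imwrite("pics/s2.png",im[:,:,::-1])
for i in irons(im,"scene",box=(200,140,360,260)): print(np.round(i,1))
for i in irons(eyes.get_image("top"),"top",box=(140,130,330,300)): print(np.round(i,1))
E
```

```text
position: [0.5746, 0.2117, 0.0288]
ft_force: [-1.7, -1.2, 7.5]
position: [0.5408, 0.1669, 0.0288]
ft_force: [-0.6, -2.4, 7.7]
[625.  165.3 148.2  49.6  61.3]
[684.  116.5 148.   49.7  59.2]
```

```bash
python3 -c "
import cv2
a=cv2.imread('pics/s2.png')[130:250,200:350]; cv2.imwrite('pics/s2c.png',cv2.resize(a,(750,600),interpolation=cv2.INTER_CUBIC))"
```

```text
(no output)
```

View pics/s2c.png

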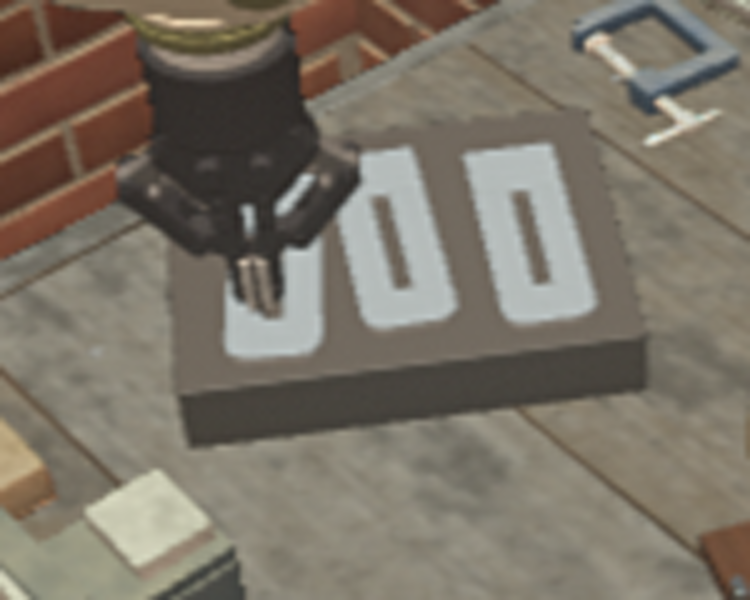

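Iron A hardly moved: its butt is still about 10 mm inside the edge, at crop (275,357), so the fingers slid over it. I'll go back, press harder and drag slower.

```bash
python3 -m pendant '{"travel":[[0,0,10],[12,16,0],[12,16,0],[12,16,0],[12,16,0],[0,0,0],[0,0,-10],[0,0,-2],[0,0,-1.5],[0,0,0],[0,0,0]],"delta_rot":[[0,0,0],[0,0,0],[0,0,0],[0,0,0],[0,0,0],[0,0,0],[0,0,0],[0,0,0],[0,0,0],[0,0,0],[0,0,0]]}' | egrep 'posi|force'
python3 -m pendant '{"travel":[[-1.2,-1.6,0],[-1.2,-1.6,0],[-1.2,-1.6,0],[-1.2,-1.6,0],[-1.2,-1.6,0],[-1.2,-1.6,0]],"delta_rot":[[0,0,0],[0,0,0],[0,0,0],[0,0,0],[0,0,0],[0,0,0]]}' | egrep 'posi|force'
python3 -m pendant '{"travel":[[-1.2,-1.6,0],[-1.2,-1.6,0],[-1.2,-1.6,0],[-1.2,-1.6,0],[-1.2,-1.6,0],[-1.2,-1.6,0]],"delta_rot":[[0,0,0],[0,0,0],[0,0,0],[0,0,0],[0,0,0],[0,0,0]]}' | egrep 'posi|force'
python3 - <<'E'
from h import *
im=eyes.get_image("scene"); cv2.imwrite("pics/s3.png",im[:,:,::-1])
hsv=cv2.cvtColor(im,cv2.COLOR_RGB2HSV)
m=cv2.inRange(hsv,(85,8,140),(130,110,255))
# iron A lowest (butt) pixels in scene, left region
k=m[150:235,235:268]; ys,xs=np.nonzero(k); i=ys>ys.max()-3; u=[[xs[i].mean()+235,ys.max()+150]]; print(u,onplane("scene",u,.056)*1000)
E
```

```text
position: [0.5898, 0.2324, 0.0287]
ft_force: [-4.9, 3.0, 27.0]
position: [0.5854, 0.224, 0.0287]
ft_force: [7.1, 10.1, 19.4]
position: [0.5784, 0.2143, 0.0287]
ft_force: [7.1, 10.0, 19.1]
[[np.float64(255.11111111111111), np.int64(206)]] [[511.43855098 112.8261331   56.        ]]
```

```bash
python3 -m pendant '{"travel":[[-1.8,-2.4,0],[-1.8,-2.4,0],[-1.8,-2.4,0],[-1.8,-2.4,0],[-1.8,-2.4,0],[-1.8,-2.4,0],[-1.8,-2.4,0],[-1.8,-2.4,0],[-1.8,-2.4,0],[-1.8,-2.4,0],[-1.8,-2.4,0],[-1.8,-2.4,0],[-1.8,-2.4,0],[-1.8,-2.4,0],[-1.8,-2.4,0],[-1.8,-2.4,0],[-1.8,-2.4,0],[-1.8,-2.4,0],[-1.8,-2.4,0],[-1.8,-2.4,0]],"delta_rot":[[0,0,0],[0,0,0],[0,0,0],[0,0,0],[0,0,0],[0,0,0],[0,0,0],[0,0,0],[0,0,0],[0,0,0],[0,0,0],[0,0,0],[0,0,0],[0,0,0],[0,0,0],[0,0,0],[0,0,0],[0,0,0],[0,0,0],[0,0,0]]}' | egrep 'posi|force'
python3 -m pendant '{"travel":[[0,0,20],[0,0,30],[20,10,30],[20,10,30],[0,0,0]],"delta_rot":[[0,0,0],[0,0,0],[0,0,0],[0,0,0],[0,0,0]]}' | egrep 'posi|force'
cat >> h.py <<'E'
U=np.array([.53,.848])  # plate x dir
def butt(c,z=.056):
    y=np.radians(c[4]); d=np.array([np.cos(y),np.sin(y)]); d*=np.sign(d@U); p=np.array(c[:2])-75*d; return p, 370.7-p@U
E
python3 - <<'E'
from h import *
for n,b in (("scene",(200,140,360,280)),("top",(140,130,340,310))):
    im=eyes.get_image(n); cv2.imwrite(f"pics/a_{n}.png",im[:,:,::-1])
    hsv=cv2.cvtColor(im,cv2.COLOR_RGB2HSV)
    for i in irons(im,n,box=b): print(n,np.round(i,1),"butt,overhang",np.round(butt(i)[0]),round(butt(i)[1]))
a=cv2.imread("pics/a_scene.png")[130:250,200:350]; cv2.imwrite('pics/s4c.png',cv2.resize(a,(600,480),interpolation=cv2.INTER_CUBIC))
E
```

```text
position: [0.5428, 0.1662, 0.0287]
ft_force: [8.6, 11.9, 21.8]
position: [0.5827, 0.1854, 0.1403]
ft_force: [0.4, -0.5, 1.4]
top [527.4 127.3 146.9  50.   61.2] butt,overhang [491.  62.] 58
top [618.6 154.  123.2  49.8  61.6] butt,overhang [583.  88.] -13
top [684.  116.6 148.1  49.9  59.5] butt,overhang [646.  52.] -16
```

A is drawn out, centre about (527,130), yaw 61°, overhang about 57 mm (at least 50 is required). I'll grip its butt end outside the plate.

```bash
python3 -m pendant '{"travel":[[-16,-19.5,-10],[-16,-19.5,-10],[-16,-19.5,-10],[-16,-19.5,-10],[-15,-19.5,-10],[0,0,0],[0,0,-25],[0,0,-25],[0,0,-20],[0,0,-12],[0,0,0]],"delta_rot":[[0,0,0.045],[0,0,0.045],[0,0,0.046],[0,0,0],[0,0,0],[0,0,0],[0,0,0],[0,0,0],[0,0,0],[0,0,0],[0,0,0]]}' 80 20
python3 -m pendant '{"travel":[[0,0,0],[0,0,0],[0,0,0],[0,0,0],[0,0,0]],"delta_rot":[[0,0,0],[0,0,0],[0,0,0],[0,0,0],[0,0,0]]}' 30 20 | egrep 'posi|force|width'
```

```text
time_s: 20.78
position: [0.4963, 0.0874, -0.0002]
tool_rot: [[-0.008, 0.875, -0.484], [0.0, -0.484, -0.875], [-1.0, -0.007, 0.003]]
ft_force: [-0.3, 0.1, -0.4]
grip_width: 0.0801
position: [0.4998, 0.0874, 0.0037]
ft_force: [-0.4, -1.4, 3.3]
grip_width: 0.0504
```

Gripped at 50.4 mm. I'll firm the grip, lift, and move straight off the plate (-y) before turning.

```bash
python3 -m pendant '{"travel":[[0,0,0],[0,0,0],[0,0,4],[0,-4,10],[0,-4,16],[0,-4,16],[0,-4,16],[0,-18,0],[0,-18,0],[0,-20,0],[0,-20,0],[0,-20,0],[0,0,0]],"delta_rot":[[0,0,0],[0,0,0],[0,0,0],[0,0,0],[0,0,0],[0,0,0],[0,0,0],[0,0,0],[0,0,0],[0,0,0],[0,0,0],[0,0,0],[0,0,0]]}' 30 90 | egrep 'posi|force|width'
python3 -m pendant '{"travel":[[-2.6,-6,0],[-2.6,-6,0],[-2.6,-6,0],[-2.6,-6,0],[-2.6,-6,0],[-2.6,-6,0],[-2.6,-6,0],[-2.6,-6,0],[-2.6,-6,0],[-2.6,-6,0],[-2.6,-6,0],[-2.6,-6,0],[-2.6,-6,0],[-2.6,-6,0],[-2.6,-6,0],[-2.6,-6,0],[-2.6,-6,0],[-2.6,-6,0],[0,0,0],[0,0,0]],"delta_rot":[[0,0,-0.0813],[0,0,-0.0813],[0,0,-0.0813],[0,0,-0.0813],[0,0,-0.0813],[0,0,-0.0813],[0,0,-0.0813],[0,0,-0.0813],[0,0,-0.0813],[0,0,-0.0813],[0,0,-0.0813],[0,0,-0.0813],[0,0,-0.0813],[0,0,-0.0813],[0,0,-0.0813],[0,0,-0.0813],[0,0,-0.0813],[0,0,-0.0813],[0,0,0],[0,0,0]]}'
cat >> h.py <<'E'
Ex=np.array([.9225,-.386]); Ey=np.array([.386,.9225]); OX,OY=614.,-21.9
def loc(s=None,verbose=True):
    s=s or env.observe(); p=s["position"]*1000; R=s["tool_rot"]
    if verbose: print("till local",round(p[:2]@Ex-OX,1),round(p[:2]@Ey-OY,1),"Z",round(p[2],1),"jaw yaw",np.degrees(np.arctan2(R[1,1],R[0,1])).round(2),"F local",(s["ft_force"][:2]@Ex).round(1),(s["ft_force"][:2]@Ey).round(1),s["ft_force"][2].round(1),"w",(s["grip_width"]*1000).round(1))
def toworld(dx,dy): return dx*Ex+dy*Ey
E
python3 - <<'E'
from h import *
loc(); sc=eyes.get_image("scene"); cv2.imwrite("pics/s5.png",sc[:,:,::-1]); a=sc[180:350,260:460]
cv2.imwrite("pics/s5c.png",cv2.resize(a,(700,595),interpolation=cv2.INTER_CUBIC)[:,:,::-1])
E
```

```text
position: [0.4995, -0.0274, 0.0654]
ft_force: [-0.0, -0.8, -2.1]
grip_width: 0.0482
time_s: 23.95
position: [0.4524, -0.1321, 0.0652]
tool_rot: [[-0.0, -0.385, -0.923], [0.001, -0.923, 0.385], [-1.0, -0.0, 0.001]]
ft_force: [-0.0, -0.1, -2.6]
grip_width: 0.0481Traceback (most recent call last):
  File "<stdin>", line 2, in <module>
  File "h.py", line 39, in loc
    if verbose: print("till local",round(p[:2]@Ex-OX,1),round(p[:2]@Ey-OY,1),"Z",round(p[2],1),"jaw yaw",np.degrees(np.arctan2(R[1,1],R[0,1])).round(2),"F local",(s["ft_force"][:2]@Ex).round(1),(s["ft_force"][:2]@Ey).round(1),s["ft_force"][2].round(1),"w",(s["grip_width"]*1000).round(1))
                                                                                                                                                                                                                                                                ^^^^^^^^^^^^^^^^^^^^^^^^^^^^
AttributeError: 'float' object has no attribute 'round'
```

```bash
sed -i 's/(s\["grip_width"\]\*1000).round(1)/round(s["grip_width"]*1000,1)/' h.py
python3 - <<'E'
from h import *
loc(); sc=eyes.get_image("scene"); cv2.imwrite("pics/s5.png",sc[:,:,::-1]); a=sc[180:350,260:460]
cv2.imwrite("pics/s5c.png",cv2.resize(a,(700,595),interpolation=cv2.INTER_CUBIC)[:,:,::-1])
E
```

```text
till local -145.6 74.6 Z 65.2 jaw yaw -112.66 F local 0.0 -0.1 -2.6 w 48.1
```

View pics/s5c.png

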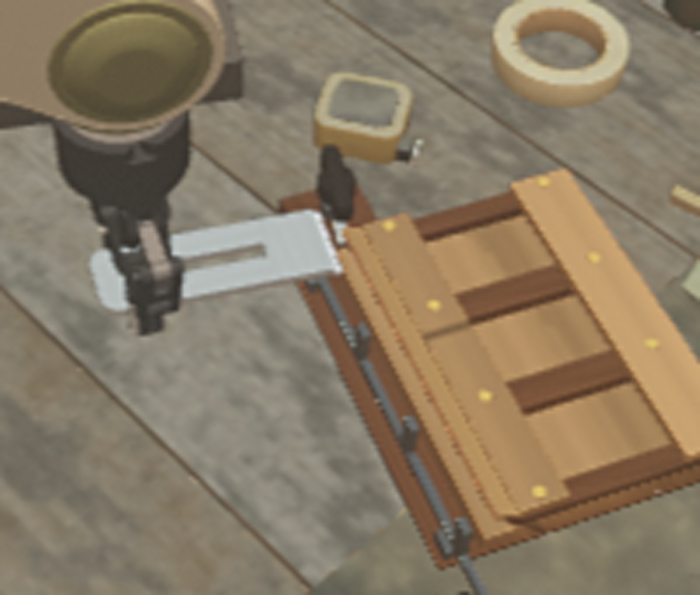

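Run:
```python
from h import *
f=lambda x,y,z: np.r_[(x+OX)*Ex+(y+OY)*Ey,z]/1000
for nm,P in (("noseL",f(-20.3,99.6,117.5)),("noseR",f(-20.3,49.6,117.5)),("buttL",f(-165,99.6,117.5)),("tooth1",f(-3,38,41)),("tooth3",f(-3,-114,41))):
    print(nm,((pix("scene",[P])[0]-[260,180])*3.5).round(0))
```

```text
noseL [307. 193.]
noseR [337. 250.]
buttL [ 90. 252.]
tooth1 [362. 330.]
tooth3 [462. 525.]
```

Run:
```python
from h import *
from scipy.optimize import least_squares
im=cv2.imread("pics/s5.png")[:,:,::-1]
g=im[225:280,280:365].astype(int)
m=((g[...,2]>g[...,0]+3)&(g.sum(2)>420)).astype(np.uint8)*255
c=max(cv2.findContours(m,cv2.RETR_EXTERNAL,cv2.CHAIN_APPROX_NONE)[0],key=cv2.contourArea)
pts=c[:,0,:]+[280,225]
tl=np.array([351,240.5]); 
a=cv2.approxPolyDP(c,2,True)[:,0,:]+[280,225]; print("poly",a.tolist())
```

```text
poly [[356, 256], [348, 240], [309, 247], [309, 252], [332, 248], [337, 250], [336, 254], [313, 258], [312, 264]]
```

Run:
```python
from h import *
from scipy.optimize import least_squares
f=lambda x,y,z: np.r_[(x+OX)*Ex+(y+OY)*Ey,z]/1000
off=np.array([-1.3,2.0])*0.8  # teeth residual px
obsL,obsR=np.array([350.5,240.3]),np.array([357,257.2])
def res(v): 
    x,y,z=v; return np.r_[pix("scene",[f(x,y+25,z)])[0]+off-obsL,pix("scene",[f(x,y-25,z)])[0]+off-obsR]
r=least_squares(res,[-20,75,117]); print("nose local",r.x.round(1),"res",r.fun.round(2))
for pitch in (0,2,4,6,8):
    t=np.tan(np.radians(pitch)); 
    out=[]
    for y in (99.6,49.6):
        a=pix("scene",[f(-120,y,117.5-25*t)])[0]; b=pix("scene",[f(-20,y,117.5-125*t)])[0]; out.append(round((b-a)[1]/(b-a)[0],3))
    print(pitch,out,"obs",-7/39,-8/44)
```

```text
nose local [-8.5 82.9 89.7] res [-0.96  0.51  0.93 -0.49]
0 [np.float64(-0.272), np.float64(-0.282)] obs -0.1794871794871795 -0.18181818181818182
2 [np.float64(-0.248), np.float64(-0.26)] obs -0.1794871794871795 -0.18181818181818182
4 [np.float64(-0.225), np.float64(-0.237)] obs -0.1794871794871795 -0.18181818181818182
6 [np.float64(-0.201), np.float64(-0.214)] obs -0.1794871794871795 -0.18181818181818182
8 [np.float64(-0.177), np.float64(-0.192)] obs -0.1794871794871795 -0.18181818181818182
```

The iron droops about 8–9° at the nose, so it slipped in the pads at lift-off. I'll pitch the tool to level it and re-measure.

```bash
python3 -m pendant '{"travel":[[0,0,0],[0,0,0],[0,0,0],[0,0,0],[0,0,0]],"delta_rot":[[-0.019,-0.0455,0],[-0.019,-0.0455,0],[-0.019,-0.0455,0],[0,0,0],[0,0,0]]}' | egrep 'posi|force|width'
cat >> h.py <<'E'
def slope(name="scene",box=(280,215,375,290)):
    """poly of held iron in view"""
    im=eyes.get_image(name); x0,y0,x1,y1=box; g=im[y0:y1,x0:x1].astype(int)
    m=((g[...,2]>g[...,0]+3)&(g.sum(2)>420)).astype(np.uint8)*255
    c=max(cv2.findContours(m,cv2.RETR_EXTERNAL,cv2.CHAIN_APPROX_NONE)[0],key=cv2.contourArea)
    return im,(cv2.approxPolyDP(c,2,True)[:,0,:]+[x0,y0])
def fl(x,y,z): return np.r_[(x+OX)*Ex+(y+OY)*Ey,z]/1000
def pred(x0,y,z,pitch):
    t=np.tan(np.radians(pitch)); o=[]
    for yy in (y+25,y-25):
        a=pix("scene",[fl(x0,yy,z)])[0]; b=pix("scene",[fl(x0+100,yy,z-100*t)])[0]; o.append(round((b-a)[1]/(b-a)[0],3))
    return o
E
python3 - <<'E'
from h import *
loc(); im,p=slope(); print(p.tolist()); cv2.imwrite("pics/s6.png",im[:,:,::-1])
for a in (-4,-2,0,2,4): print(a,pred(-120,74.6,115,a))
E
```

```text
position: [0.4524, -0.1319, 0.0652]
ft_force: [0.6, 0.6, -2.4]
grip_width: 0.0483
till local -145.7 74.8 Z 65.2 jaw yaw -112.68 F local 0.4 0.8 -2.4 w 48.3
[[347, 237], [302, 248], [302, 253], [331, 245], [334, 250], [303, 259], [304, 264], [353, 252]]
-4 [np.float64(-0.321), np.float64(-0.328)]
-2 [np.float64(-0.297), np.float64(-0.306)]
0 [np.float64(-0.273), np.float64(-0.283)]
2 [np.float64(-0.249), np.float64(-0.26)]
4 [np.float64(-0.225), np.float64(-0.237)]
```

```bash
python3 -m pendant '{"travel":[[0.5,1.1,-16],[0,0,-16],[0,0,-16],[0,0,-16],[0,0,-14],[0,0,0],[0,0,0]],"delta_rot":[[-0.008,-0.0185,0],[0,0,0],[0,0,0],[0,0,0],[0,0,0],[0,0,0],[0,0,0]]}' | egrep 'posi|force|width'
python3 - <<'E'
from h import *
loc(); im,p=slope(box=(280,235,385,320)); print(p.tolist()); cv2.imwrite("pics/s7.png",im[:,:,::-1])
for a in (-2,0,2): print(a,pred(-120,76,33,a))
from scipy.optimize import least_squares
a=im[230:330,280:400]; cv2.imwrite("pics/s7c.png",cv2.resize(a,(720,600),interpolation=cv2.INTER_CUBIC)[:,:,::-1])
print("pred nose L/R",pix("scene",[fl(-28,101,35),fl(-28,51,35)]).round(1), "mouth1 edges at lip x15 z43",pix("scene",[fl(15,103,43),fl(15,49,43)]).round(1))
E
```

```text
position: [0.4535, -0.1314, -0.0132]
ft_force: [0.2, -0.0, -2.7]
grip_width: 0.0478
till local -144.9 75.7 Z -13.2 jaw yaw -112.73 F local 0.2 0.0 -2.7 w 47.8
[[345, 258], [301, 270], [303, 275], [328, 267], [333, 270], [331, 273], [305, 280], [304, 285], [351, 273]]
-2 [np.float64(-0.307), np.float64(-0.316)]
0 [np.float64(-0.284), np.float64(-0.294)]
2 [np.float64(-0.262), np.float64(-0.273)]
pred nose L/R [[343.1 258.4]
 [350.9 274.4]] mouth1 edges at lip x15 z43 [[359.6 251. ]
 [368.7 267.9]]
```

View pics/s7c.png

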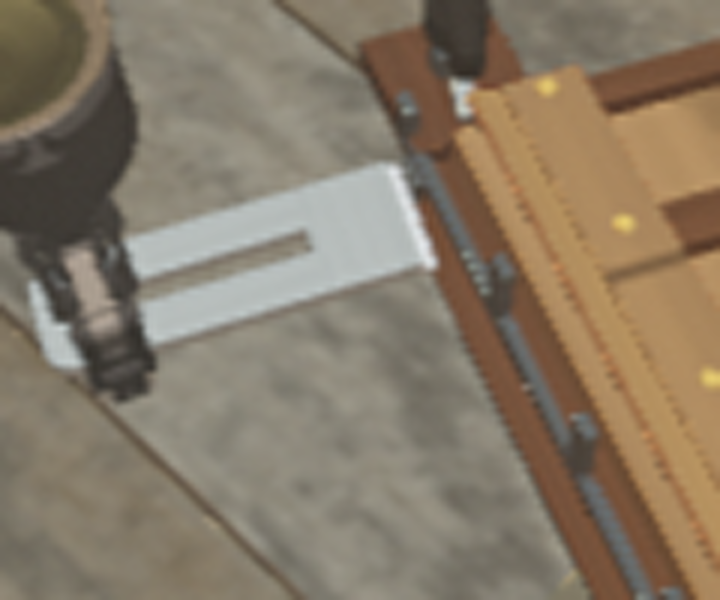

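Run:
```python
from h import *
im,p=slope("top",(290,180,400,300)); cv2.imwrite("pics/t7.png",im[:,:,::-1])
w=onplane("top",p,.034)[:,:2]*1000; w=np.array([580,-67])+(w-[580,-67])*1.013
print(p.tolist()); print(np.c_[w@Ex-OX,w@Ey-OY].round(1).tolist())
```

```text
[[357, 237], [337, 273], [344, 277], [354, 257], [357, 257], [359, 260], [349, 279], [354, 285], [375, 247]]
[[-23.0, 85.4], [-121.4, 97.6], [-123.9, 78.8], [-70.7, 74.4], [-68.0, 67.8], [-72.9, 60.7], [-123.8, 66.1], [-132.5, 50.0], [-29.4, 36.9]]
```

The top view disagrees. There the iron is turned about 7° in yaw towards -y, so what I read as droop may be yaw. I'll solve with both views together.

```bash
cat >> h.py <<'E'
from scipy.optimize import least_squares
def fit6(sc,tp,off=(-1,1.6),x0=(-25,65,35,0,0)):
    """sc,tp: [noseL,noseR,tailL,tailR] px; tails = points on long edges. local nose xyz, yaw, droop(deg)"""
    sc=np.array(sc,float)-off; tp=np.array(tp,float); c=np.array([314.8,235.2]); tp=c+(tp-c)*1.013
    def res(v):
        x,y,z,yw,dr=v; yw,dr=np.radians([yw,dr]); o=[]
        d=np.array([np.cos(yw)*np.cos(dr),np.sin(yw)*np.cos(dr),-np.sin(dr)]); l=np.array([-np.sin(yw),np.cos(yw),0])
        for n,ob in (("scene",sc),("top",tp)):
            for k,s in ((0,1),(1,-1)):
                N=np.array([x,y,z])+25*s*l; T=N-100*d
                a,b=pix(n,[fl(*N),fl(*T)]); o+=list(a-ob[k]); t=(b-a)/np.linalg.norm(b-a); q=ob[k+2]-a; o.append(q[0]*t[1]-q[1]*t[0])
        return np.array(o)
    r=least_squares(res,x0,loss="soft_l1"); return r.x, r.fun
E
python3 - <<'E'
from h import *
x,f=fit6([(346,257.8),(351.6,273.5),(301,270),(304,285)],[(357,236.5),(375.7,246.7),(337,273),(354,285)])
print("nose xyz yaw droop",x.round(1)); print(f.round(1))
E
```

```text
nose xyz yaw droop [-29.1  61.4  61.6  -7.3  -7.4]
[-0.4 -0.5  1.2 -0.5  0.8 -1.4  0.1 -0.5  0.5  0.3 -0.3 -0.4]
```

Solved: the iron sits 7.3° off in yaw, and after my pitch it is 7.4° nose up. I'll undo the pitch and correct the yaw, raising slightly first.

```bash
python3 -m pendant '{"travel":[[0,0,6],[0,0,6],[0,0,0],[0,0,0],[0,0,0]],"delta_rot":[[0.0166,0.0397,0.0423],[0.0166,0.0397,0.0423],[0.0166,0.0397,0.0423],[0,0,0],[0,0,0]]}' | egrep 'posi|force|width|rot'
python3 - <<'E'
from h import *
loc(); i,p=slope("top",(290,180,400,300)); print("top",p.tolist()); cv2.imwrite("pics/t8.png",i[:,:,::-1])
i,p=slope(box=(280,230,385,320)); print("scene",p.tolist()); cv2.imwrite("pics/s8.png",i[:,:,::-1])
E
```

```text
position: [0.4537, -0.1317, -0.0004]
tool_rot: [[0.042, -0.268, -0.962], [-0.004, -0.963, 0.269], [-0.999, -0.007, -0.042]]
ft_force: [-0.5, 0.8, -2.9]
grip_width: 0.048
till local -144.6 75.6 Z -0.4 jaw yaw -105.57 F local -0.7 0.5 -2.9 w 48.0
top [[350, 233], [343, 254], [350, 257], [354, 252], [354, 260], [361, 265], [370, 240]]
scene [[345, 254], [308, 264], [310, 269], [331, 262], [335, 266], [314, 274], [314, 280], [352, 267]]
```

Run:
```python
from h import *
x,f=fit6([(345.8,253.5),(353,267.8),(308,264),(314,280)],[(350,232.7),(370.7,240),(343,254),(361,265)])
print("nose xyz yaw droop",x.round(1)); print(f.round(1))
```

```text
nose xyz yaw droop [-21.4  78.5  56.    1.3   1. ]
[-1.5 -0.5  0.5 -0.1  1.  -0.5  0.7 -0.5  0.6  0.  -0.4 -0.4]
```

```bash
python3 -m pendant '{"travel":[[0,0,-8],[0,0,-8],[0,0,0],[0,0,0]],"delta_rot":[[0,0,-0.0115],[0,0,-0.0115],[0,0,0],[0,0,0]]}' | egrep 'posi|force'
python3 -m pendant '{"travel":[[4.6,-1.93,0],[4.6,-1.93,0],[4.6,-1.93,0],[4.6,-1.93,0],[4.6,-1.93,0],[4.6,-1.93,0],[0,0,0]],"delta_rot":[[0,0,0],[0,0,0],[0,0,0],[0,0,0],[0,0,0],[0,0,0],[0,0,0]]}' | egrep 'posi|force'
python3 -c "
from h import *
loc()"
python3 -m pendant '{"travel":[[4.6,-1.93,0],[4.6,-1.93,0],[4.6,-1.93,0],[0,0,0]],"delta_rot":[[0,0,0],[0,0,0],[0,0,0],[0,0,0]]}' | egrep 'posi|force'
python3 -c "
from h import *
loc()"
```

```text
position: [0.4526, -0.1311, -0.0177]
ft_force: [-0.5, -0.4, -2.4]
position: [0.4819, -0.1435, -0.0169]
ft_force: [0.8, -0.1, -2.9]
till local -114.1 75.5 Z -16.9 jaw yaw -106.84 F local 0.8 0.2 -2.9 w 48.3
position: [0.4957, -0.1494, -0.0169]
ft_force: [0.3, -0.2, -2.0]
till local -99.1 75.4 Z -16.9 jaw yaw -106.84 F local 0.4 -0.1 -2.0 w 47.7
```

```bash
python3 -m pendant '{"travel":[[4.6,-1.93,0],[4.6,-1.93,0],[4.6,-1.93,0],[4.6,-1.93,0],[4.6,-1.93,0],[0,0,0]],"delta_rot":[[0,0,0],[0,0,0],[0,0,0],[0,0,0],[0,0,0],[0,0,0]]}' | egrep 'force'
python3 -c "
from h import *
loc()"
python3 -m pendant '{"travel":[[4.6,-1.93,0],[4.6,-1.93,0],[4.6,-1.93,0],[4.6,-1.93,0],[4.6,-1.93,0],[0,0,0]],"delta_rot":[[0,0,0],[0,0,0],[0,0,0],[0,0,0],[0,0,0],[0,0,0]]}' | egrep 'force'
python3 -c "
from h import *
loc()"
```

```text
ft_force: [-0.2, 0.8, -3.4]
till local -74.2 75.4 Z -16.9 jaw yaw -106.84 F local -0.5 0.7 -3.4 w 47.9
ft_force: [-0.5, 0.2, -3.6]
till local -49.3 75.4 Z -16.9 jaw yaw -106.84 F local -0.5 -0.0 -3.6 w 48.1
```

```bash
python3 -m pendant '{"travel":[[4.6,-1.93,0],[4.6,-1.93,0],[4.6,-1.93,0],[4.6,-1.93,0],[2.8,-1.16,0],[0,0,0]],"delta_rot":[[0,0,0],[0,0,0],[0,0,0],[0,0,0],[0,0,0],[0,0,0]]}' | egrep 'force'
python3 - <<'E'
from h import *
loc(); sc=eyes.get_image("scene"); cv2.imwrite("pics/s9.png",sc[:,:,::-1])
a=sc[220:330,320:450]; cv2.imwrite("pics/s9c.png",cv2.resize(a,(709,600),interpolation=cv2.INTER_CUBIC)[:,:,::-1])
# bay-1 interior seen through till's open top: bluish pixel count
g=sc[225:275,365:425].astype(int); print("blue px",int(((g[...,2]>g[...,0]+3)&(g.sum(2)>300)).sum()))
tp=eyes.get_image("top"); cv2.imwrite("pics/t9.png",tp[:,:,::-1]); g=tp[165:215,360:410].astype(int); mm=(g[...,2]>g[...,0]+3)&(g.sum(2)>300); print("top blue",int(mm.sum()), np.argwhere(mm).mean(0)+[165,360] if mm.any() else "")
E
```

```text
ft_force: [-1.1, 0.3, -2.9]
till local -26.7 75.5 Z -17.0 jaw yaw -106.83 F local -1.2 -0.1 -2.9 w 48.0
blue px 101
top blue 176 [198.03977273 377.27840909]
```

View pics/s9c.png

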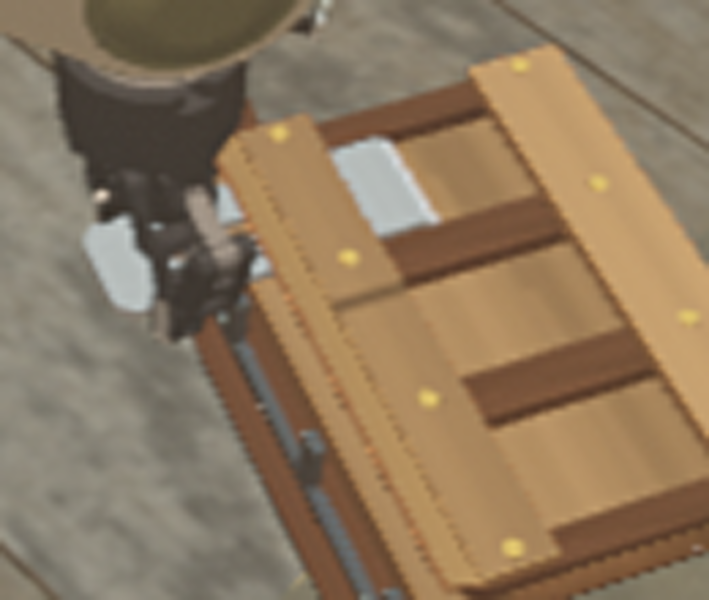

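Iron A is in bay 1: its nose shows through the till's open top at crop (385,185), and it is centred. I'll release, back off and push it home with closed fingers.

```bash
python3 -m pendant '{"travel":[[0,0,0],[0,0,0],[0,0,0],[0,0,18],[0,0,18],[-18.4,7.7,0],[-18.4,7.7,0],[-18.4,7.7,0],[0,0,0],[0,0,0]],"delta_rot":[[0,0,0],[0,0,0],[0,0,0],[0,0,0],[0,0,0],[0.002,0.021,-0.05],[0.002,0.021,-0.053],[0,0,0],[0,0,0],[0,0,0]]}' 62 20| egrep 'posi|force|rot|width'
python3 -m pendant '{"travel":[[0,0,0],[0,0,0],[0,0,0],[0,0,0],[0,0,-12],[0,0,-12],[0,0,0],[0,0,0]],"delta_rot":[[0,0,0],[0,0,0],[0,0,0],[0,0,0],[0,0,0],[0,0,0],[0,0,0],[0,0,0]]}' 0| egrep 'posi|force|rot|width'
python3 -c "
from h import *
loc()"
```

```text
position: [0.5064, -0.1537, 0.0195]
tool_rot: [[-0.002, -0.387, -0.922], [-0.002, -0.922, 0.387], [-1.0, 0.002, 0.001]]
ft_force: [0.4, -0.1, 0.3]
grip_width: 0.0619
position: [0.5065, -0.1538, -0.0052]
tool_rot: [[-0.003, -0.387, -0.922], [-0.001, -0.922, 0.387], [-1.0, 0.002, 0.003]]
ft_force: [0.4, -1.1, 0.0]
grip_width: -0.0001
till local -87.4 75.5 Z -5.2 jaw yaw -112.74 F local 0.8 -0.9 0.0 w -0.1
```

```bash
python3 -m pendant '{"travel":[[5.53,-2.32,0],[5.53,-2.32,0],[5.53,-2.32,0],[5.53,-2.32,0],[5.53,-2.32,0],[5.53,-2.32,0],[5.53,-2.32,0],[5.53,-2.32,0],[5.53,-2.32,0],[5.53,-2.32,0],[0,0,0]],"delta_rot":[[0,0,0],[0,0,0],[0,0,0],[0,0,0],[0,0,0],[0,0,0],[0,0,0],[0,0,0],[0,0,0],[0,0,0],[0,0,0]]}' | egrep 'force'
python3 -c "
from h import *
loc()"
python3 -m pendant '{"travel":[[3.7,-1.55,0],[3.7,-1.55,0],[3.7,-1.55,0],[0,0,0]],"delta_rot":[[0,0,0],[0,0,0],[0,0,0],[0,0,0]]}' | egrep 'force'
python3 -c "
from h import *
loc()"
```

```text
ft_force: [0.3, 0.2, -0.5]
till local -25.9 75.3 Z -4.9 jaw yaw -112.75 F local 0.2 0.3 -0.5 w 0.4
ft_force: [-0.2, -0.0, -0.3]
till local -14.4 75.4 Z -5.0 jaw yaw -112.75 F local -0.2 -0.1 -0.3 w 0.3
```

```bash
cat >> h.py <<'E'
def bays():
    """front-most(nose) local x and y extent of blue pixels seen through till top (z=31)"""
    tp=eyes.get_image("top"); g=tp.astype(int); m=(g[...,2]>g[...,0]+3)&(g.sum(2)>300)
    v,u=np.nonzero(m[140:270,320:480]); w=onplane("top",np.c_[u+320,v+140],.031)[:,:2]*1000; c=np.array([580,-67]); w=c+(w-c)*1.013
    x=w@Ex-OX; y=w@Ey-OY
    for i,yc in enumerate((76,0,-76)):
        k=(abs(y-yc)<30)&(x>45)&(x<175)
        if k.sum()>5: print("bay",i+1,"n",int(k.sum()),"nose x",np.percentile(x[k],97).round(1),"y",y[k].min().round(1),y[k].max().round(1))
    return tp
E
python3 - <<'E'
from h import *
bays()
E
```

```text
bay 1 n 279 nose x 145.4 y 48.4 98.0
```

```bash
python3 -m pendant '{"travel":[[2.3,-0.97,0],[2.3,-0.97,0],[1.84,-0.77,0],[0.9,-0.4,0],[0,0,0],[0,0,0]],"delta_rot":[[0,0,0],[0,0,0],[0,0,0],[0,0,0],[0,0,0],[0,0,0]]}' | egrep 'force'
python3 -c "
from h import *
loc()"
python3 -m pendant '{"travel":[[0.9,-0.4,0],[0.9,-0.4,0],[0,0,0]],"delta_rot":[[0,0,0],[0,0,0],[0,0,0]]}' | egrep 'force'
python3 -c "
from h import *
loc();bays()"
```

```text
ft_force: [-0.4, 0.5, -0.1]
till local -7.1 75.4 Z -4.9 jaw yaw -112.74 F local -0.6 0.3 -0.1 w -0.4
ft_force: [-2.7, 1.2, 2.5]
till local -5.7 75.4 Z -5.0 jaw yaw -112.74 F local -3.0 0.1 2.5 w -0.3
bay 1 n 190 nose x 147.0 y 48.4 98.0
```

```bash
python3 -m pendant '{"travel":[[0.9,-0.4,0],[0.9,-0.4,0],[0,0,0]],"delta_rot":[[0,0,0],[0,0,0],[0,0,0]]}' | egrep 'force'
python3 -c "
from h import *
loc()"
python3 -m pendant '{"travel":[[0.9,-0.4,0],[0.9,-0.4,0],[0,0,0]],"delta_rot":[[0,0,0],[0,0,0],[0,0,0]]}' | egrep 'force'
python3 -c "
from h import *
loc()"
```

```text
ft_force: [-11.6, 4.3, 8.0]
till local -5.8 75.4 Z -5.0 jaw yaw -112.72 F local -12.3 -0.5 8.0 w -0.3
ft_force: [-19.4, 6.5, 13.3]
till local -5.8 75.5 Z -5.0 jaw yaw -112.71 F local -20.4 -1.5 13.3 w 0.2
```

```bash
python3 -m pendant '{"travel":[[-4,1.7,0],[-12,5,0],[-30,12.5,0],[-10,30,30],[0,35,20],[0,40,0],[0,40,0],[0,40,0],[0,0,0]],"delta_rot":[[0,0,0],[0,0,0],[0,0,0],[0,0,0],[0,0,0],[0,0,0],[0,0,0],[0,0,0],[0,0,0]]}' 0| egrep 'posi'
python3 - <<'E'
from h import *
tp=bays(); cv2.imwrite("pics/t10.png",tp[:,:,::-1])
for i in irons(tp,"top",box=(140,130,320,290)): print(np.round(i,1))
sc=eyes.get_image("scene"); cv2.imwrite("pics/s10.png",sc[:,:,::-1])
# blue pixels in front of lip
for n,im in (("top",tp),("scene",sc)):
    for x in (-6,-4,-2,0,2,4,6,8,10,12,14):
        row=[]
        for y in (66,70,82,86):
            u=pix(n,[fl(x,y,31)])[0]
            if n=="top": c=np.array([314.8,235.2]); u=c+(u-c)/1.013
            else: u=u+[-1,1.6]
            row.append(im[int(round(u[1])),int(round(u[0]))].tolist())
        print(n,x,row)
E
```

```text
position: [0.5298, 0.0215, 0.044]
bay 1 n 552 nose x 145.8 y 48.4 98.3
[640.8 195.2  80.9  49.9  62.8]
[684.  116.4 148.1  49.5  59.3]
top -6 [[87, 99, 107], [85, 98, 106], [85, 94, 99], [83, 97, 104]]
top -4 [[95, 87, 84], [97, 72, 60], [85, 94, 99], [91, 78, 70]]
top -2 [[98, 58, 37], [97, 72, 60], [100, 74, 63], [97, 61, 38]]
top 0 [[98, 58, 37], [99, 62, 39], [95, 56, 33], [96, 57, 34]]
top 2 [[94, 52, 25], [87, 48, 25], [87, 51, 27], [96, 57, 34]]
top 4 [[136, 140, 144], [136, 141, 145], [87, 51, 27], [98, 87, 77]]
top 6 [[192, 210, 226], [136, 141, 145], [174, 187, 200], [180, 197, 214]]
top 8 [[192, 210, 226], [200, 218, 233], [198, 217, 232], [202, 220, 235]]
top 10 [[199, 217, 229], [196, 214, 227], [196, 212, 226], [193, 212, 227]]
top 12 [[192, 211, 225], [195, 212, 226], [195, 214, 225], [197, 215, 227]]
top 14 [[197, 219, 236], [195, 212, 226], [196, 216, 231], [195, 216, 233]]
scene -6 [[93, 93, 92], [101, 104, 105], [96, 98, 94], [96, 98, 96]]
scene -4 [[102, 103, 101], [101, 104, 105], [102, 106, 106], [102, 104, 101]]
scene -2 [[108, 90, 79], [108, 98, 91], [107, 97, 90], [102, 104, 101]]
scene 0 [[111, 77, 57], [112, 84, 67], [111, 85, 67], [110, 90, 78]]
scene 2 [[111, 77, 57], [111, 75, 53], [111, 76, 54], [111, 77, 56]]
scene 4 [[108, 73, 51], [111, 75, 53], [110, 75, 54], [108, 75, 53]]
scene 6 [[112, 90, 74], [107, 75, 54], [106, 74, 52], [112, 91, 75]]
scene 8 [[145, 145, 139], [119, 108, 98], [120, 109, 99], [112, 91, 75]]
scene 10 [[145, 145, 139], [176, 183, 181], [168, 174, 172], [168, 174, 172]]
scene 12 [[176, 182, 180], [184, 190, 189], [185, 192, 191], [185, 192, 190]]
scene 14 [[185, 192, 190], [184, 190, 189], [185, 191, 190], [184, 190, 188]]
```

The butt front edge shows at x ≈ 4–5 mm, so iron A is home. Next is iron B: over its solid end, at about (647,208).

```bash
python3 -m pendant '{"travel":[[9,14.4,1],[9,14.4,1],[9,14.4,1],[9,14.4,1],[9,14.4,1],[9,14.4,1],[9,14.4,1],[9,14.4,1],[9,14.4,1],[9,14.4,1],[9,14.4,0],[9,14.4,0],[9,14.4,0],[0,0,0],[0,0,-15],[0,0,0]],"delta_rot":[[0,0,0.113],[0,0,0.113],[0,0,0.113],[0,0,0.113],[0,0,0.113],[0,0,0.113],[0,0,0.113],[0,0,0.113],[0,0,0.113],[0,0,0.113],[0,0,0.113],[0,0,0.113],[0,0,0.113],[0,0,0],[0,0,0],[0,0,0]]}' 0 20| egrep 'posi|force|rot'
```

```text
position: [0.6465, 0.2011, 0.0362]
tool_rot: [[-0.002, 0.876, -0.481], [-0.003, -0.481, -0.876], [-1.0, -0.0, 0.004]]
ft_force: [0.3, -0.1, -0.7]
```

```bash
python3 -m pendant '{"travel":[[3,5.5,-4],[0,0,-3],[0,0,-2],[0,0,0],[0,0,0]],"delta_rot":[[0,0,0],[0,0,0],[0,0,0],[0,0,0],[0,0,0]]}' | egrep 'posi|force'
```

```text
position: [0.6502, 0.2082, 0.0299]
ft_force: [0.1, 0.2, -0.8]
```

```bash
python3 -m pendant '{"travel":[[0,0,-2],[0,0,-2],[0,0,-1],[0,0,0]],"delta_rot":[[0,0,0],[0,0,0],[0,0,0],[0,0,0]]}' | egrep 'posi|force'
```

```text
position: [0.6506, 0.2083, 0.0287]
ft_force: [-8.3, -2.9, 23.0]
```

```bash
python3 -m pendant '{"travel":[[-1,-1.8,0],[-1,-1.8,0],[-1,-1.8,0],[-1,-1.8,0],[-1.4,-2.6,0],[-1.4,-2.6,0],[-1.4,-2.6,0],[-1.4,-2.6,0],[-1.4,-2.6,0],[-1.4,-2.6,0],[-1.4,-2.6,0],[-1.4,-2.6,0],[-1.4,-2.6,0],[-1.4,-2.6,0],[-1.4,-2.6,0],[-1.4,-2.6,0]],"delta_rot":[[0,0,0],[0,0,0],[0,0,0],[0,0,0],[0,0,0],[0,0,0],[0,0,0],[0,0,0],[0,0,0],[0,0,0],[0,0,0],[0,0,0],[0,0,0],[0,0,0],[0,0,0],[0,0,0]]}' | egrep 'posi|force'
python3 -m pendant '{"travel":[[-1.4,-2.6,0],[-1.4,-2.6,0],[-1.4,-2.6,0],[-1.4,-2.6,0],[-1.4,-2.6,0],[-1.4,-2.6,0],[-1.4,-2.6,0],[-1.4,-2.6,0],[-1.4,-2.6,0],[-1.4,-2.6,0],[-1.4,-2.6,0],[-1.4,-2.6,0],[-1.4,-2.6,0],[-1.4,-2.6,0],[-1.4,-2.6,0],[-1.4,-2.6,0],[-1,-1.8,0]],"delta_rot":[[0,0,0],[0,0,0],[0,0,0],[0,0,0],[0,0,0],[0,0,0],[0,0,0],[0,0,0],[0,0,0],[0,0,0],[0,0,0],[0,0,0],[0,0,0],[0,0,0],[0,0,0],[0,0,0],[0,0,0]]}' | egrep 'posi|force'
python3 -m pendant '{"travel":[[0,0,20],[0,0,30],[15,20,20],[20,20,0],[0,0,0]],"delta_rot":[[0,0,0],[0,0,0],[0,0,0],[0,0,0],[0,0,0]]}' | egrep 'posi|force'
python3 - <<'E'
from h import *
im=eyes.get_image("top"); cv2.imwrite(f"pics/b_top.png",im[:,:,::-1])
for i in irons(im,"top",box=(140,130,340,310)): print(np.round(i,1),"butt,overhang",np.round(butt(i)[0]),round(butt(i)[1]))
E
```

```text
position: [0.6328, 0.1719, 0.0287]
ft_force: [3.5, 8.2, 15.7]
position: [0.6098, 0.1283, 0.0287]
ft_force: [5.2, 9.2, 17.7]
position: [0.6436, 0.1694, 0.0965]
ft_force: [-0.5, 0.4, -0.7]
[583.4  85.2 149.7  50.7  62. ] butt,overhang [548.  19.] 64
[683.8 116.6 148.2  49.6  59.5] butt,overhang [646.  52.] -16
```

B overhangs 63 mm. I'll grip it, with full force before lifting.

```bash
python3 -m pendant '{"travel":[[-20.7,-31,0],[-20.7,-31,0],[-20.7,-31,0],[-20.6,-31.6,0],[0,0,0],[0,0,-25],[0,0,-25],[0,0,-25],[0,0,-15],[0,0,-2],[0,0,0],[0,0,0]],"delta_rot":[[0,0,0.014],[0,0,0],[0,0,0],[0,0,0],[0,0,0],[0,0,0],[0,0,0],[0,0,0],[0,0,0],[0,0,0],[0,0,0],[0,0,0]]}' 80 20| egrep 'posi|force|width'
python3 -m pendant '{"travel":[[0,0,0],[0,0,0],[0,0,0],[0,0,0],[0,0,0],[0,0,0]],"delta_rot":[[0,0,0],[0,0,0],[0,0,0],[0,0,0],[0,0,0],[0,0,0]]}' 30 20 | egrep 'posi|force|width'
python3 -m pendant '{"travel":[[0,0,0],[0,0,0],[0,0,0],[0,0,0]],"delta_rot":[[0,0,0],[0,0,0],[0,0,0],[0,0,0]]}' 30 100 | egrep 'posi|force|width|rot'
python3 - <<'E'
from h import *
s=env.observe(); print(s["wrist_torque"].round(2))
im=eyes.get_image("top")
for i in irons(im,"top",box=(140,130,340,310)): print(np.round(i,1))
E
```

```text
position: [0.5586, 0.0419, 0.0036]
ft_force: [0.1, 0.4, 0.1]
grip_width: 0.0803
position: [0.5586, 0.0419, 0.0031]
ft_force: [1.3, 0.3, 1.7]
grip_width: 0.05
position: [0.5586, 0.042, 0.0034]
tool_rot: [[0.003, 0.885, -0.466], [-0.003, -0.466, -0.885], [-1.0, 0.004, 0.001]]
ft_force: [-0.5, 0.0, 6.1]
grip_width: 0.0478
[ 0.14 -0.11  0.02]
[685.2 117.3 146.1  48.5  60.2]
```

```bash
python3 -m pendant '{"travel":[[0,0,2],[0,0,3],[0,0,5],[0,-2,10],[-2,-5,12],[-3,-8,12],[-5,-14,12],[-5,-16,4],[-5,-16,0],[-5,-16,0],[-5,-14,0],[0,-4,0],[0,0,0],[0,0,0]],"delta_rot":[[0,0,0],[0,0,0],[0,0,0],[0,0,0],[0,0,0],[0,0,0],[0,0,0],[0,0,0],[0,0,0],[0,0,0],[0,0,0],[0,0,0],[0,0,0],[0,0,0]]}' | egrep 'posi|force|width'
python3 -m pendant '{"travel":[[-5.2,-7.4,0],[-5.2,-7.4,0],[-5.2,-7.4,0],[-5.2,-7.4,0],[-5.2,-7.4,0],[-5.2,-7.4,0],[-5.2,-7.4,0],[-5.2,-7.4,0],[-5.2,-7.4,0],[-5.2,-7.4,0],[-5.2,-7.4,0],[-5.2,-7.4,0],[-5.2,-7.4,0],[-5.2,-7.4,0],[-5.2,-7.4,0],[-5.2,-7.4,0],[-5.2,-7.4,0],[-5.2,-7.4,0],[-5.2,-7.4,0],[-5.2,-7.4,0]],"delta_rot":[[0,0,-0.0741],[0,0,-0.0741],[0,0,-0.0741],[0,0,-0.0741],[0,0,-0.0741],[0,0,-0.0741],[0,0,-0.0741],[0,0,-0.0741],[0,0,-0.0741],[0,0,-0.0741],[0,0,-0.0741],[0,0,-0.0741],[0,0,-0.0741],[0,0,-0.0741],[0,0,-0.0741],[0,0,-0.0741],[0,0,-0.0741],[0,0,-0.0741],[0,0,-0.0741],[0,0,-0.0741]]}' | egrep 'posi|force|width'
python3 -m pendant '{"travel":[[0,0,-14],[0,0,-14],[0,0,-14],[0,0,0],[0,0,0]],"delta_rot":[[0,0,0],[0,0,0],[0,0,0],[0,0,0],[0,0,0]]}' | egrep 'posi|force|width'
python3 - <<'E'
from h import *
loc(); i,p=slope("top",(300,200,410,310)); print("top",p.tolist()); cv2.imwrite("pics/t11.png",i[:,:,::-1])
i,p=slope(box=(280,230,385,340)); print("scene",p.tolist()); cv2.imwrite("pics/s11.png",i[:,:,::-1])
E
```

```text
position: [0.5284, -0.0531, 0.0633]
ft_force: [-0.7, 0.0, -2.4]
grip_width: 0.0474
position: [0.4244, -0.2007, 0.0629]
ft_force: [0.7, 0.7, -2.4]
grip_width: 0.0474
position: [0.4244, -0.2004, 0.0207]
ft_force: [-0.2, -0.3, -1.9]
grip_width: 0.0473
till local -145.1 0.9 Z 20.7 jaw yaw -112.64 F local -0.1 -0.4 -1.9 w 47.3
top [[385, 245], [382, 252], [386, 257], [384, 260], [399, 269], [406, 253], [388, 244]]
scene [[369, 292], [359, 274], [321, 284], [322, 290], [344, 285], [343, 282], [349, 288], [325, 296], [326, 302]]
```

Run:
```python
from h import *
x,f=fit6([(359.8,273.5),(369.8,292.5),(321,284),(326,302)],[(386.3,244.2),(406.7,253.2),(382,252.5),(399,269)],x0=(-25,0,70,0,0))
print("nose xyz yaw droop",x.round(1)); print(f.round(1))
```

```text
nose xyz yaw droop [-21.8  -6.8  80.9  -3.3  -0.1]
[-0.   0.5  0.6 -2.1 -0.2 -0.7  0.1 -0.8 -0.2 -0.1 -0.5 -0.3]
```

```bash
python3 -m pendant '{"travel":[[-0.4,-0.8,-12],[0,0,-13],[0,0,-13],[0,0,0],[0,0,0]],"delta_rot":[[0,0,0.03],[0,0,0.03],[0,0,0],[0,0,0],[0,0,0]]}' | egrep 'posi|force|width'
python3 - <<'E'
from h import *
loc(); i,p=slope("top",(300,200,415,310)); print("top",p.tolist()); cv2.imwrite("pics/t12.png",i[:,:,::-1])
i,p=slope(box=(280,245,390,350)); print("scene",p.tolist()); cv2.imwrite("pics/s12.png",i[:,:,::-1])
E
```

```text
position: [0.4241, -0.2018, -0.0168]
ft_force: [0.8, 0.6, -0.6]
grip_width: 0.0475
till local -144.9 -0.6 Z -16.8 jaw yaw -109.25 F local 0.5 0.9 -0.6 w 47.5
top [[381, 246], [378, 255], [395, 270], [400, 253]]
scene [[358, 283], [322, 294], [322, 300], [342, 293], [347, 294], [346, 299], [325, 305], [328, 311], [366, 299]]
```

Run:
```python
from h import *
x,f=fit6([(358.6,282.6),(366.9,299.6),(322,294),(328,311.3)],[(381,245.6),(400.7,253.2),(378,255),(395,270)],x0=(-25,0,40,0,0))
print("nose xyz yaw droop",x.round(1)); print(f.round(1))
```

```text
nose xyz yaw droop [-20.1  -0.1  40.    0.6   0.9]
[-1.1 -0.1  0.8 -0.4  0.4 -0.7  0.4 -0.6  0.3  0.6 -0.5  0. ]
```

Iron B is aligned: nose y -0.1 mm, yaw 0.6°. I'll insert it into bay 2, checking the force on the way.

```bash
python3 -m pendant '{"travel":[[4.6,-1.93,0],[4.6,-1.93,0],[4.6,-1.93,0],[4.6,-1.93,0],[4.6,-1.93,0],[4.6,-1.93,0],[4.6,-1.93,0],[4.6,-1.93,0],[0,0,0]],"delta_rot":[[0,0,-0.001],[0,0,-0.001],[0,0,-0.001],[0,0,-0.001],[0,0,-0.001],[0,0,-0.001],[0,0,-0.001],[0,0,-0.001],[0,0,0]]}' | egrep 'force'
python3 -c "
from h import *
loc()"
python3 -m pendant '{"travel":[[4.6,-1.93,0],[4.6,-1.93,0],[4.6,-1.93,0],[4.6,-1.93,0],[4.6,-1.93,0],[0,0,0]],"delta_rot":[[0,0,0],[0,0,0],[0,0,0],[0,0,0],[0,0,0],[0,0,0]]}' | egrep 'force'
python3 -c "
from h import *
loc()"
```

```text
ft_force: [0.1, 0.3, -1.2]
till local -104.1 -0.8 Z -17.3 jaw yaw -109.71 F local -0.0 0.4 -1.2 w 47.6
ft_force: [-0.5, 0.2, -1.9]
till local -79.1 -0.9 Z -17.3 jaw yaw -109.7 F local -0.5 -0.1 -1.9 w 47.5
```

```bash
python3 -m pendant '{"travel":[[4.6,-1.93,0],[4.6,-1.93,0],[4.6,-1.93,0],[4.6,-1.93,0],[4.6,-1.93,0],[4.6,-1.93,0],[0,0,0]],"delta_rot":[[0,0,0],[0,0,0],[0,0,0],[0,0,0],[0,0,0],[0,0,0],[0,0,0]]}' | egrep 'force'
python3 -m pendant '{"travel":[[4.6,-1.93,0],[4.6,-1.93,0],[4.6,-1.93,0],[4.6,-1.93,0],[2.8,-1.16,0],[0,0,0]],"delta_rot":[[0,0,0],[0,0,0],[0,0,0],[0,0,0],[0,0,0],[0,0,0]]}' | egrep 'force'
python3 -c "
from h import *
loc();bays()"
```

```text
ft_force: [0.8, 0.2, -2.2]
ft_force: [0.3, -0.1, -1.3]
till local -26.7 -0.8 Z -17.3 jaw yaw -109.7 F local 0.3 0.0 -1.3 w 47.6
bay 1 n 536 nose x 145.7 y 48.4 98.3
bay 2 n 23 nose x 98.8 y -26.2 18.2
```

```bash
python3 -m pendant '{"travel":[[0,0,0],[0,0,0],[0,0,0],[0,0,18],[0,0,18],[-18.4,7.7,0],[-18.4,7.7,0],[-18.4,7.7,0],[0,0,0],[0,0,0]],"delta_rot":[[0,0,0],[0,0,0],[0,0,0],[0,0,0],[0,0,0],[0,0,-0.026],[0,0,-0.026],[0,0,0],[0,0,0],[0,0,0]]}' 62 20| egrep 'force|width'
python3 -m pendant '{"travel":[[0,0,0],[0,0,0],[0,0,0],[0,0,0],[0,0,-12],[0,0,-12],[0,0,0],[0,0,0]],"delta_rot":[[0,0,0],[0,0,0],[0,0,0],[0,0,0],[0,0,0],[0,0,0],[0,0,0],[0,0,0]]}' 0| egrep 'force|width'
python3 -m pendant '{"travel":[[5.53,-2.32,0],[5.53,-2.32,0],[5.53,-2.32,0],[5.53,-2.32,0],[5.53,-2.32,0],[5.53,-2.32,0],[5.53,-2.32,0],[5.53,-2.32,0],[5.53,-2.32,0],[5.53,-2.32,0],[0,0,0]],"delta_rot":[[0,0,0],[0,0,0],[0,0,0],[0,0,0],[0,0,0],[0,0,0],[0,0,0],[0,0,0],[0,0,0],[0,0,0],[0,0,0]]}' | egrep 'force'
python3 -c "
from h import *
loc();bays()"
```

```text
ft_force: [-0.1, -0.3, 0.3]
grip_width: 0.0618
ft_force: [-0.4, 0.5, -0.3]
grip_width: 0.0
ft_force: [-0.1, 0.5, 0.1]
till local -25.8 -1.0 Z -5.3 jaw yaw -112.69 F local -0.2 0.4 0.1 w 0.2
bay 1 n 528 nose x 145.8 y 47.7 98.3
bay 2 n 254 nose x 133.9 y -28.3 22.8
```

```bash
python3 -m pendant '{"travel":[[4.6,-1.93,0],[4.6,-1.93,0],[4.6,-1.93,0],[2.77,-1.16,0],[0.9,-0.4,0],[0.9,-0.4,0],[0,0,0],[0,0,0]],"delta_rot":[[0,0,0],[0,0,0],[0,0,0],[0,0,0],[0,0,0],[0,0,0],[0,0,0],[0,0,0]]}' | egrep 'force'
python3 -c "
from h import *
loc()"
python3 -m pendant '{"travel":[[0.9,-0.4,0],[0.9,-0.4,0],[0.9,-0.4,0],[0,0,0]],"delta_rot":[[0,0,0],[0,0,0],[0,0,0],[0,0,0]]}' | egrep 'force'
python3 -c "
from h import *
loc()"
```

```text
ft_force: [-0.3, -0.5, -0.4]
till local -7.2 -0.9 Z -5.2 jaw yaw -112.69 F local -0.1 -0.6 -0.4 w -0.2
ft_force: [-6.8, 2.8, 4.6]
till local -5.7 -0.9 Z -5.3 jaw yaw -112.67 F local -7.4 -0.1 4.6 w -0.1
```

```bash
python3 -m pendant '{"travel":[[0.9,-0.4,0],[0.9,-0.4,0],[0,0,0]],"delta_rot":[[0,0,0],[0,0,0],[0,0,0]]}' | egrep 'force'
python3 -m pendant '{"travel":[[-4,1.7,0],[-12,5,0],[-30,12.5,0],[-10,30,30],[0,35,20],[0,40,0],[0,40,0],[0,40,0],[0,40,0],[0,40,0],[0,0,0],[0,0,0]],"delta_rot":[[0,0,0],[0,0,0],[0,0,0],[0,0,0],[0,0,0],[0,0,0],[0,0,0],[0,0,0],[0,0,0],[0,0,0],[0,0,0],[0,0,0]]}' 0| egrep 'posi'
python3 - <<'E'
from h import *
loc(); tp=bays(); cv2.imwrite("pics/t13.png",tp[:,:,::-1])
for i in irons(tp,"top",box=(140,130,320,300)): print(np.round(i,1),butt(i)[1].round(1))
for x in (0,2,4,6,8):
    row=[]
    for y in (-10,-6,6,10):
        c=np.array([314.8,235.2]); u=c+(pix("top",[fl(x,y,31)])[0]-c)/1.013; row.append(tp[int(round(u[1])),int(round(u[0]))].tolist())
    print(x,row)
E
```

```text
ft_force: [-14.9, 5.3, 10.4]
position: [0.5, 0.0274, 0.0436]
till local -163.3 240.2 Z 43.6 jaw yaw -112.47 F local 0.0 -0.4 0.2 w 0.3
bay 1 n 551 nose x 145.8 y 48.4 98.3
bay 2 n 571 nose x 145.7 y -28.6 23.2
[684.  116.5 148.   49.7  59.2] -15.6
0 [[97, 56, 33], [101, 62, 37], [104, 61, 41], [100, 58, 38]]
2 [[97, 56, 33], [97, 55, 30], [92, 54, 30], [92, 53, 26]]
4 [[91, 62, 37], [138, 141, 146], [141, 144, 151], [92, 53, 26]]
6 [[170, 185, 201], [191, 209, 225], [141, 144, 151], [174, 187, 202]]
8 [[204, 221, 234], [191, 209, 225], [200, 220, 233], [199, 219, 233]]
```

Iron B is home. Now iron C: same procedure, pressing at about (709,160).

```bash
python3 -m pendant '{"travel":[[16.1,10.2,1],[16.1,10.2,1],[16.1,10.2,1],[16.1,10.2,1],[16.1,10.2,1],[16.1,10.2,1],[16.1,10.2,1],[16.1,10.2,1],[16.1,10.2,1],[16.1,10.2,1],[16.1,10.2,0],[16.1,10.2,0],[16.1,10.2,0],[0,0,0],[0,0,-15],[0,0,-4],[0,0,0],[0,0,0]],"delta_rot":[[0,0,0.1097],[0,0,0.1097],[0,0,0.1097],[0,0,0.1097],[0,0,0.1097],[0,0,0.1097],[0,0,0.1097],[0,0,0.1097],[0,0,0.1097],[0,0,0.1097],[0,0,0.1097],[0,0,0.1097],[0,0,0.1097],[0,0,0],[0,0,0],[0,0,0],[0,0,0],[0,0,0]]}' 0 20| egrep 'posi|force|rot'
```

```text
position: [0.7091, 0.1571, 0.0344]
tool_rot: [[0.001, 0.856, -0.516], [-0.003, -0.516, -0.856], [-1.0, 0.002, 0.002]]
ft_force: [-0.9, -0.4, -0.0]
```

```bash
python3 -m pendant '{"travel":[[0,0,-2],[0,0,-2],[0,0,0]],"delta_rot":[[0,0,0],[0,0,0],[0,0,0]]}' | egrep 'posi|force|rot'
```

```text
position: [0.709, 0.1581, 0.0304]
tool_rot: [[0.001, 0.857, -0.515], [-0.003, -0.515, -0.857], [-1.0, 0.002, 0.002]]
ft_force: [0.0, -0.4, -0.1]
```

```bash
python3 -m pendant '{"travel":[[0,0,-2],[0,0,-2],[0,0,-1.5],[0,0,0]],"delta_rot":[[0,0,0],[0,0,0],[0,0,0],[0,0,0]]}' | egrep 'posi|force'
python3 -m pendant '{"travel":[[-1.1,-1.8,0],[-1.1,-1.8,0],[-1.1,-1.8,0],[-1.1,-1.8,0],[-1.5,-2.6,0],[-1.5,-2.6,0],[-1.5,-2.6,0],[-1.5,-2.6,0],[-1.5,-2.6,0],[-1.5,-2.6,0],[-1.5,-2.6,0],[-1.5,-2.6,0],[-1.5,-2.6,0],[-1.5,-2.6,0],[-1.5,-2.6,0],[-1.5,-2.6,0]],"delta_rot":[[0,0,0],[0,0,0],[0,0,0],[0,0,0],[0,0,0],[0,0,0],[0,0,0],[0,0,0],[0,0,0],[0,0,0],[0,0,0],[0,0,0],[0,0,0],[0,0,0],[0,0,0],[0,0,0]]}' | egrep 'posi|force'
python3 -m pendant '{"travel":[[-1.5,-2.6,0],[-1.5,-2.6,0],[-1.5,-2.6,0],[-1.5,-2.6,0],[-1.5,-2.6,0],[-1.5,-2.6,0],[-1.5,-2.6,0],[-1.5,-2.6,0],[-1.5,-2.6,0],[-1.5,-2.6,0],[-1.5,-2.6,0],[-1.5,-2.6,0],[-1,-1.8,0]],"delta_rot":[[0,0,0],[0,0,0],[0,0,0],[0,0,0],[0,0,0],[0,0,0],[0,0,0],[0,0,0],[0,0,0],[0,0,0],[0,0,0],[0,0,0],[0,0,0]]}' | egrep 'posi|force'
python3 -m pendant '{"travel":[[0,0,20],[0,0,30],[10,20,20],[10,20,0],[0,0,0]],"delta_rot":[[0,0,0],[0,0,0],[0,0,0],[0,0,0],[0,0,0]]}' | egrep 'posi|force'
python3 - <<'E'
from h import *
im=eyes.get_image("top"); cv2.imwrite(f"pics/c_top.png",im[:,:,::-1])
for i in irons(im,"top",box=(140,130,345,310)): print(np.round(i,1),"butt,overhang",np.round(butt(i)[0]),round(butt(i)[1]))
E
```

```text
position: [0.7095, 0.1583, 0.0287]
ft_force: [-9.1, -1.8, 20.6]
position: [0.6898, 0.1217, 0.0288]
ft_force: [4.4, 7.6, 13.2]
position: [0.671, 0.0885, 0.0288]
ft_force: [4.3, 6.8, 15.0]
position: [0.6892, 0.13, 0.0965]
ft_force: [0.2, 0.3, -0.4]
[645.8  46.4 148.3  50.   59.6] butt,overhang [608. -18.] 64
```

```bash
python3 -m pendant '{"travel":[[-17,-31.3,0],[-17,-31.3,0],[-17,-31.3,0],[-16.8,-31.3,0],[0,0,0],[0,0,-25],[0,0,-25],[0,0,-25],[0,0,-15],[0,0,-2],[0,0,0],[0,0,0]],"delta_rot":[[0,0,0.01],[0,0,0],[0,0,0],[0,0,0],[0,0,0],[0,0,0],[0,0,0],[0,0,0],[0,0,0],[0,0,0],[0,0,0],[0,0,0]]}' 68 20| egrep 'posi|force|width'
python3 -m pendant '{"travel":[[0,0,0],[0,0,0],[0,0,0],[0,0,0],[0,0,0],[0,0,0]],"delta_rot":[[0,0,0],[0,0,0],[0,0,0],[0,0,0],[0,0,0],[0,0,0]]}' 30 20 | egrep 'posi|force|width'
python3 -m pendant '{"travel":[[0,0,0],[0,0,0],[0,0,0],[0,0,0]],"delta_rot":[[0,0,0],[0,0,0],[0,0,0],[0,0,0]]}' 30 100 | egrep 'posi|force|width|rot'
```

```text
position: [0.6203, 0.0014, 0.0037]
ft_force: [0.1, 1.2, 0.9]
grip_width: 0.0683
position: [0.6205, 0.0015, 0.0035]
ft_force: [0.9, -1.0, 4.2]
grip_width: 0.0492
position: [0.6205, 0.0015, 0.0036]
tool_rot: [[0.003, 0.862, -0.506], [-0.003, -0.506, -0.862], [-1.0, 0.004, 0.001]]
ft_force: [-0.1, -1.8, 6.1]
grip_width: 0.0476
```

```bash
python3 -m pendant '{"travel":[[0,0,2],[0,0,3],[0,0,5],[0,-2,10],[-2,-5,12],[-3,-8,12],[-5,-14,12],[-5,-16,4],[-5,-16,0],[-5,-16,0],[-5,-14,0],[0,-4,0],[0,0,0],[0,0,0]],"delta_rot":[[0,0,0],[0,0,0],[0,0,0],[0,0,0],[0,0,0],[0,0,0],[0,0,0],[0,0,0],[0,0,0],[0,0,0],[0,0,0],[0,0,0],[0,0,0],[0,0,0]]}' | egrep 'posi|force|width'
python3 -m pendant '{"travel":[[-9.8,-8.9,0],[-9.8,-8.9,0],[-9.8,-8.9,0],[-9.8,-8.9,0],[-9.8,-8.9,0],[-9.8,-8.9,0],[-9.8,-8.9,0],[-9.8,-8.9,0],[-9.8,-8.9,0],[-9.8,-8.9,0],[-9.8,-8.9,0],[-9.8,-8.9,0],[-9.8,-8.9,0],[-9.8,-8.9,0],[-9.8,-8.9,0],[-9.8,-8.9,0],[-9.8,-8.9,0],[-9.8,-8.9,0],[-9.8,-8.9,0],[-9.8,-8.9,0]],"delta_rot":[[0,0,-0.069],[0,0,-0.069],[0,0,-0.069],[0,0,-0.069],[0,0,-0.069],[0,0,-0.069],[0,0,-0.069],[0,0,-0.069],[0,0,-0.069],[0,0,-0.069],[0,0,-0.069],[0,0,-0.069],[0,0,-0.069],[0,0,-0.069],[0,0,-0.069],[0,0,-0.069],[0,0,-0.069],[0,0,-0.069],[0,0,-0.069],[0,0,-0.069]]}' | egrep 'posi|force|width'
python3 -m pendant '{"travel":[[0,0,-14],[0,0,-14],[0,0,-14],[0,0,0],[0,0,0]],"delta_rot":[[0,0,0],[0,0,0],[0,0,0],[0,0,0],[0,0,0]]}' | egrep 'posi|force|width'
python3 - <<'E'
from h import *
loc(); i,p=slope("top",(310,215,450,330)); print("top",p.tolist()); cv2.imwrite("pics/t14.png",i[:,:,::-1])
i,p=slope(box=(285,265,400,380)); print("scene",p.tolist()); cv2.imwrite("pics/s14.png",i[:,:,::-1])
print("pred nose/tail scene",pix("scene",[fl(-20,-51,73),fl(-20,-101,73),fl(-110,-51,73),fl(-110,-101,73)]).round(0).tolist(),"top",pix("top",[fl(-20,-51,73),fl(-20,-101,73),fl(-60,-51,73),fl(-60,-101,73)]).round(0).tolist())
E
```

```text
position: [0.59, -0.0936, 0.0634]
ft_force: [0.4, 0.4, -2.4]
grip_width: 0.0477
position: [0.394, -0.2711, 0.0632]
ft_force: [0.4, -0.4, -1.5]
grip_width: 0.0474
position: [0.3942, -0.2708, 0.0209]
ft_force: [0.0, -0.2, -1.2]
grip_width: 0.0477
till local -145.9 -75.7 Z 20.9 jaw yaw -109.42 F local 0.1 -0.2 -1.2 w 47.7
top [[406, 276], [426, 267], [431, 269], [433, 262], [412, 256]]
scene [[381, 315], [371, 298], [363, 301], [362, 307], [358, 305], [360, 302], [336, 311], [335, 319], [357, 310], [362, 315], [336, 327], [342, 331]]
pred nose/tail scene [[374.0, 300.0], [384.0, 319.0], [333.0, 312.0], [342.0, 333.0]] top [[416.0, 255.0], [437.0, 264.0], [410.0, 272.0], [431.0, 280.0]]
```

Run:
```python
from h import *
x,f=fit6([(371.8,297.5),(381.8,315.7),(336,310.8),(342,331.3)],[(411.8,255.4),(433.8,262),(406,276),(431.5,269)],x0=(-25,-76,75,0,0))
print("nose xyz yaw droop",x.round(1)); print(f.round(1))
```

```text
nose xyz yaw droop [-21.3 -70.1  81.    3.6  -0.2]
[-1.3 -0.3  0.6  0.1  0.6 -0.5  0.5 -0.6  0.1 -0.1 -0.2 -0.1]
```

```bash
python3 -m pendant '{"travel":[[0.2,0.5,-12],[0,0,-13],[0,0,-13],[0,0,0],[0,0,0]],"delta_rot":[[0,0,-0.029],[0,0,-0.029],[0,0,0],[0,0,0],[0,0,0]]}' | egrep 'posi|force|width'
python3 - <<'E'
from h import *
loc(); i,p=slope("top",(310,215,450,330)); print("top",p.tolist()); cv2.imwrite("pics/t15.png",i[:,:,::-1])
i,p=slope(box=(285,270,400,380)); print("scene",p.tolist()); cv2.imwrite("pics/s15.png",i[:,:,::-1])
E
```

```text
position: [0.3944, -0.2709, -0.0166]
ft_force: [-0.7, -0.0, -1.7]
grip_width: 0.0476
till local -145.6 -75.7 Z -16.6 jaw yaw -112.77 F local -0.6 -0.3 -1.7 w 47.6
top [[412, 258], [406, 275], [421, 269], [429, 275], [431, 265]]
scene [[381, 329], [373, 312], [369, 311], [336, 321], [334, 329], [358, 321], [362, 326], [335, 335], [334, 338], [342, 341]]
```

Run:
```python
from h import *
x,f=fit6([(372.8,311),(382,329.4),(336,320.8),(342,341.3)],[(412,257.5),(431.8,264.6),(406,275),(429,275)],x0=(-25,-76,40,0,0))
print("nose xyz yaw droop",x.round(1)); print(f.round(1))
```

```text
nose xyz yaw droop [-18.4 -77.3  36.8   1.1   6.5]
[-1.  -0.3  0.3 -0.   0.6 -0.3  0.1 -0.7  0.   0.5 -0.1  0.1]
```

```bash
python3 -m pendant '{"travel":[[0.2,0.4,2],[4.6,-1.93,0],[4.6,-1.93,0],[4.6,-1.93,0],[4.6,-1.93,0],[4.6,-1.93,0],[4.6,-1.93,0],[4.6,-1.93,0],[0,0,0]],"delta_rot":[[0,0,0],[0,0,0],[0,0,0],[0,0,0],[0,0,0],[0,0,0],[0,0,0],[0,0,0],[0,0,0]]}' | egrep 'force'
python3 -c "
from h import *
loc()"
python3 -m pendant '{"travel":[[4.6,-1.93,0],[4.6,-1.93,0],[4.6,-1.93,0],[4.6,-1.93,0],[0,0,0]],"delta_rot":[[0,0,0],[0,0,0],[0,0,0],[0,0,0],[0,0,0]]}' | egrep 'force'
python3 -c "
from h import *
loc()"
```

```text
ft_force: [-0.5, 0.2, -1.7]
till local -109.9 -75.5 Z -15.2 jaw yaw -112.78 F local -0.6 -0.0 -1.7 w 47.4
ft_force: [-1.0, -0.2, -1.8]
till local -89.8 -75.6 Z -15.1 jaw yaw -112.78 F local -0.9 -0.6 -1.8 w 47.4
```

```bash
python3 -m pendant '{"travel":[[4.6,-1.93,0],[4.6,-1.93,0],[4.6,-1.93,0],[4.6,-1.93,0],[4.6,-1.93,0],[4.6,-1.93,0],[0,0,0]],"delta_rot":[[0,0,0],[0,0,0],[0,0,0],[0,0,0],[0,0,0],[0,0,0],[0,0,0]]}' | egrep 'force'
python3 -c "
from h import *
loc()"
python3 -m pendant '{"travel":[[4.6,-1.93,0],[4.6,-1.93,0],[4.6,-1.93,0],[4.6,-1.93,0],[4.6,-1.93,0],[4.6,-1.93,0],[2.8,-1.16,0],[0,0,0]],"delta_rot":[[0,0,0],[0,0,0],[0,0,0],[0,0,0],[0,0,0],[0,0,0],[0,0,0],[0,0,0]]}' | egrep 'force'
python3 -c "
from h import *
loc();bays()"
```

```text
ft_force: [0.4, -1.1, -2.7]
till local -60.0 -75.5 Z -15.1 jaw yaw -112.78 F local 0.8 -0.9 -2.7 w 47.7
ft_force: [0.7, 0.7, -2.8]
till local -27.4 -75.5 Z -15.2 jaw yaw -112.79 F local 0.4 0.9 -2.8 w 47.6
bay 1 n 548 nose x 145.8 y 48.4 98.3
bay 2 n 566 nose x 145.8 y -28.5 22.7
bay 3 n 7 nose x 98.9 y -61.6 -54.1
```

```bash
python3 -m pendant '{"travel":[[0,0,0],[0,0,0],[0,0,0],[0,0,18],[0,0,18],[-18.4,7.7,0],[-18.4,7.7,0],[-18.4,7.7,0],[0,0,0],[0,0,0]],"delta_rot":[[0,0,0],[0,0,0],[0,0,0],[0,0,0],[0,0,0],[0,0,0],[0,0,0],[0,0,0],[0,0,0],[0,0,0]]}' 62 20| egrep 'force|width'
python3 -m pendant '{"travel":[[0,0,0],[0,0,0],[0,0,0],[0,0,0],[0,0,-13],[0,0,-13],[0,0,0],[0,0,0]],"delta_rot":[[0,0,0],[0,0,0],[0,0,0],[0,0,0],[0,0,0],[0,0,0],[0,0,0],[0,0,0]]}' 0| egrep 'force|width'
python3 -m pendant '{"travel":[[5.53,-2.32,0],[5.53,-2.32,0],[5.53,-2.32,0],[5.53,-2.32,0],[5.53,-2.32,0],[5.53,-2.32,0],[5.53,-2.32,0],[5.53,-2.32,0],[5.53,-2.32,0],[5.53,-2.32,0],[0,0,0]],"delta_rot":[[0,0,0],[0,0,0],[0,0,0],[0,0,0],[0,0,0],[0,0,0],[0,0,0],[0,0,0],[0,0,0],[0,0,0],[0,0,0]]}' | egrep 'force'
python3 -c "
from h import *
loc();bays()"
```

```text
ft_force: [-0.2, 0.1, 0.2]
grip_width: 0.0621
ft_force: [1.0, 0.3, 0.3]
grip_width: 0.0004
ft_force: [1.0, -0.7, 0.2]
till local -26.6 -75.6 Z -5.1 jaw yaw -112.79 F local 1.2 -0.3 0.2 w -0.3
bay 1 n 549 nose x 145.8 y 48.4 98.3
bay 2 n 572 nose x 145.9 y -28.5 22.7
bay 3 n 183 nose x 133.3 y -101.7 -52.1
```

```bash
python3 -m pendant '{"travel":[[4.6,-1.93,0],[4.6,-1.93,0],[4.6,-1.93,0],[2.77,-1.16,0],[1.8,-0.8,0],[0.9,-0.4,0],[0,0,0],[0,0,0]],"delta_rot":[[0,0,0],[0,0,0],[0,0,0],[0,0,0],[0,0,0],[0,0,0],[0,0,0],[0,0,0]]}' | egrep 'force'
python3 -m pendant '{"travel":[[0.9,-0.4,0],[0.9,-0.4,0],[0.9,-0.4,0],[0,0,0]],"delta_rot":[[0,0,0],[0,0,0],[0,0,0],[0,0,0]]}' | egrep 'force'
python3 -c "
from h import *
loc()"
python3 -m pendant '{"travel":[[0.9,-0.4,0],[0.9,-0.4,0],[0,0,0]],"delta_rot":[[0,0,0],[0,0,0],[0,0,0]]}' | egrep 'force'
python3 -c "
from h import *
loc()"
```

```text
ft_force: [0.2, -0.4, -1.0]
ft_force: [-7.9, 1.8, 5.4]
till local -5.6 -75.6 Z -5.1 jaw yaw -112.79 F local -8.0 -1.4 5.4 w -0.0
ft_force: [-16.2, 5.1, 10.2]
till local -5.6 -75.5 Z -5.2 jaw yaw -112.77 F local -16.9 -1.6 10.2 w -0.1
```

Iron C stopped at the same place as the others. Now I'll close the keeper.

```bash
python3 -m pendant '{"travel":[[-4,1.7,0],[-12,5,0],[-16.3,6.8,0],[0,0,30],[0,0,30],[-7,-28,0],[-7,-28,0],[-6.3,-27,0],[0,0,0],[0,0,0],[0,0,0]],"delta_rot":[[0,0,0],[0,0,0],[0,0,0],[0,0,0],[0,0,0],[0,0,0],[0,0,0],[0,0,0],[0,0,0],[0,0,0],[0,0,0]]}' 36 20| egrep 'posi|width'
python3 - <<'E'
from h import *
loc(); tp=eyes.get_image("top"); cv2.imwrite("pics/t16.png",tp[:,:,::-1])
for x in (0,2,4,6,8):
    row=[]
    for y in (-86,-82,-70,-66):
        c=np.array([314.8,235.2]); u=c+(pix("top",[fl(x,y,31)])[0]-c)/1.013; row.append(tp[int(round(u[1])),int(round(u[0]))].tolist())
    print(x,row)
E
```

```text
position: [0.4743, -0.3951, 0.0547]
grip_width: 0.0364
till local -23.9 -159.5 Z 54.7 jaw yaw -112.8 F local 0.9 0.4 0.8 w 36.4
0 [[96, 57, 36], [97, 66, 42], [97, 61, 38], [98, 58, 34]]
2 [[91, 52, 29], [97, 57, 35], [96, 54, 29], [91, 54, 27]]
4 [[91, 52, 29], [101, 87, 76], [103, 92, 82], [140, 142, 144]]
6 [[168, 183, 196], [177, 193, 207], [174, 190, 203], [169, 183, 196]]
8 [[192, 210, 226], [195, 212, 228], [174, 190, 203], [191, 209, 227]]
```

```bash
python3 -m pendant '{"travel":[[0,0,-17],[0,0,-17],[0,0,-17],[0,0,-10],[0,0,0],[0,0,0]],"delta_rot":[[0,0,0],[0,0,0],[0,0,0],[0,0,0],[0,0,0],[0,0,0]]}' | egrep 'posi|force'
python3 -m pendant '{"travel":[[0,0,0],[0,0,0],[0,0,0],[0,0,0],[0,0,0]],"delta_rot":[[0,0,0],[0,0,0],[0,0,0],[0,0,0],[0,0,0]]}' 0 30 | egrep 'posi|force|width'
python3 -m pendant '{"travel":[[1.5,3.7,0],[1.5,3.7,0],[1.5,3.7,0],[1.5,3.7,0],[1.5,3.7,0],[1.5,3.7,0],[0,0,0]],"delta_rot":[[0,0,0],[0,0,0],[0,0,0],[0,0,0],[0,0,0],[0,0,0],[0,0,0]]}' | egrep 'posi|force|width'
python3 -c "
from h import *
loc()"
```

```text
position: [0.4745, -0.3952, -0.006]
ft_force: [1.3, 0.0, -0.3]
position: [0.4747, -0.3959, -0.005]
ft_force: [0.5, 2.8, 5.7]
grip_width: 0.0134
position: [0.484, -0.3738, -0.005]
ft_force: [1.3, 0.2, 4.9]
grip_width: 0.0129
till local -23.2 -136.1 Z -5.0 jaw yaw -112.78 F local 1.1 0.7 4.9 w 12.9
```

```bash
python3 -m pendant '{"travel":[[1.5,3.7,0],[1.5,3.7,0],[1.5,3.7,0],[0.8,1.9,0],[0.4,0.9,0],[0,0,0]],"delta_rot":[[0,0,0],[0,0,0],[0,0,0],[0,0,0],[0,0,0],[0,0,0]]}' | egrep 'posi|force|width'
python3 -c "
from h import *
loc()"
```

```text
position: [0.4894, -0.3609, -0.005]
ft_force: [-0.9, -2.4, 6.9]
grip_width: 0.0133
till local -23.2 -122.1 Z -5.0 jaw yaw -112.8 F local 0.0 -2.5 6.9 w 13.3
```

Local y is -122.1, which is nominally shut. I'll push a bit more to confirm the stop.

```bash
python3 -m pendant '{"travel":[[0.4,0.9,0],[0.4,0.9,0],[0,0,0]],"delta_rot":[[0,0,0],[0,0,0],[0,0,0]]}' | egrep 'force'
python3 -c "
from h import *
loc()"
python3 -m pendant '{"travel":[[0,0,0],[0,0,0],[0,0,0],[0,0,20],[0,0,25],[0,0,25],[0,0,0]],"delta_rot":[[0,0,0],[0,0,0],[0,0,0],[0,0,0],[0,0,0],[0,0,0],[0,0,0]]}' 34 | egrep 'posi|width'
```

```text
ft_force: [-5.4, -9.4, 5.2]
till local -23.2 -122.1 Z -4.9 jaw yaw -112.81 F local -1.4 -10.8 5.2 w 13.2
position: [0.4914, -0.3591, 0.0684]
grip_width: 0.0341
```

```bash
python3 -m pendant '{"travel":[[11,17.05,0],[11,17.05,0],[11,17.05,0],[11,17.05,0],[11,17.05,0],[11,17.05,0],[11,17.05,0],[11,17.05,0],[11,17.05,0],[11,17.05,0],[11,17.05,0],[11,17.05,0],[11,17.05,0],[11,17.05,0],[0,0,0],[0,0,0]],"delta_rot":[[0,0,0.0974],[0,0,0.0974],[0,0,0.0974],[0,0,0.0974],[0,0,0.0974],[0,0,0.0974],[0,0,0.0974],[0,0,0.0974],[0,0,0.0974],[0,0,0.0974],[0,0,0.0974],[0,0,0.0974],[0,0,0.0974],[0,0,0.0974],[0,0,0],[0,0,0]]}' 36 20 | egrep 'posi|rot'
```

```text
position: [0.6436, -0.1181, 0.0631]
tool_rot: [[-0.0, 0.823, -0.568], [-0.002, -0.568, -0.823], [-1.0, 0.001, 0.002]]
```

```bash
python3 -m pendant '{"travel":[[1.5,-2,-15],[0,0,-15],[0,0,-15],[0,0,-5],[0,0,0],[0,0,0]],"delta_rot":[[0,0,0],[0,0,0],[0,0,0],[0,0,0],[0,0,0],[0,0,0]]}' | egrep 'posi|force'
python3 -m pendant '{"travel":[[0,0,0],[0,0,0],[0,0,0],[0,0,0],[0,0,0]],"delta_rot":[[0,0,0],[0,0,0],[0,0,0],[0,0,0],[0,0,0]]}' 0 40 | egrep 'posi|force|width'
python3 -m pendant '{"travel":[[0,0,0],[0,0,0],[0,0,0],[0,0,0],[0,0,0],[0,0,0],[0,0,0]],"delta_rot":[[0,0,-0.1],[0,0,-0.1],[0,0,-0.1],[0,0,-0.1],[0,0,-0.1],[0,0,-0.1],[0,0,-0.1]]}' | egrep 'posi|force|width'
python3 -m pendant '{"travel":[[0,0,0],[0,0,0],[0,0,0],[0,0,0],[0,0,0],[0,0,0],[0,0,0],[0,0,0],[0,0,0]],"delta_rot":[[0,0,-0.1],[0,0,-0.1],[0,0,-0.1],[0,0,-0.1],[0,0,-0.1],[0,0,-0.1],[0,0,-0.06],[0,0,0],[0,0,0]]}'
python3 -c "
from h import *
loc();print(env.observe()['wrist_torque'].round(2))"
```

```text
position: [0.6451, -0.1217, 0.0142]
ft_force: [0.1, -0.4, -0.1]
position: [0.6454, -0.1213, 0.0151]
ft_force: [-2.8, 0.2, 7.4]
grip_width: 0.0139
position: [0.6449, -0.1208, 0.015]
ft_force: [-5.3, 3.0, 8.1]
grip_width: 0.014
time_s: 75.9
position: [0.6449, -0.1201, 0.015]
tool_rot: [[-0.003, -0.384, -0.923], [-0.0, -0.923, 0.384], [-1.0, 0.001, 0.002]]
ft_force: [-5.0, 4.8, 7.5]
grip_width: 0.0141
till local 27.3 160.0 Z 15.0 jaw yaw -112.59 F local -6.4 2.5 7.5 w 14.1
[ 0.79  0.82 -0.11]
```

```bash
python3 -m pendant '{"travel":[[0,0,0],[0,0,0],[0,0,0]],"delta_rot":[[0,0,-0.03],[0,0,-0.03],[0,0,0]]}' | egrep 'force'
python3 -c "
from h import *
loc();print(env.observe()['wrist_torque'].round(2))"
python3 -m pendant '{"travel":[[0,0,0],[0,0,0],[0,0,0],[0,0,0],[0,0,25],[0,0,30],[-20,20,30],[-35,20,20],[-35,20,0],[-35,20,0],[-35,20,0],[-35,20,0],[0,0,0],[0,0,0]],"delta_rot":[[0,0,0],[0,0,0],[0,0,0],[0,0,0],[0,0,0],[0,0,0],[0,0,0],[0,0,0],[0,0,0],[0,0,0],[0,0,0],[0,0,0],[0,0,0],[0,0,0]]}' 34 20 | egrep 'posi|force|width'
python3 - <<'E'
from h import *
tp=bays(); sc=eyes.get_image("scene"); cv2.imwrite("pics/tf.png",tp[:,:,::-1]); cv2.imwrite("pics/sf.png",sc[:,:,::-1])
a=cv2.resize(tp[150:280,320:480],(400,325),interpolation=cv2.INTER_CUBIC); b=cv2.resize(sc[215:345,335:495],(400,325),interpolation=cv2.INTER_CUBIC)
c=cv2.resize(tp[140:360,150:350],(250,275)); row=np.zeros((275,800,3),np.uint8); row[:,:250]=c; row[:,260:626]=cv2.resize(sc,(366,275))
cv2.imwrite("pics/final.png",np.vstack([np.hstack([a,b]),row])[:,:,::-1])
E
```

```text
ft_force: [-4.5, 4.1, 8.8]
till local 27.3 160.0 Z 15.1 jaw yaw -115.95 F local -5.7 2.0 8.8 w 13.8
[0.8  0.81 1.21]
position: [0.4518, -0.0019, 0.1179]
ft_force: [0.6, -0.1, -0.6]
grip_width: 0.034
bay 1 n 551 nose x 145.8 y 48.4 98.3
bay 2 n 571 nose x 145.7 y -28.5 22.7
bay 3 n 577 nose x 145.8 y -104.2 -52.6
```

View pics/final.png

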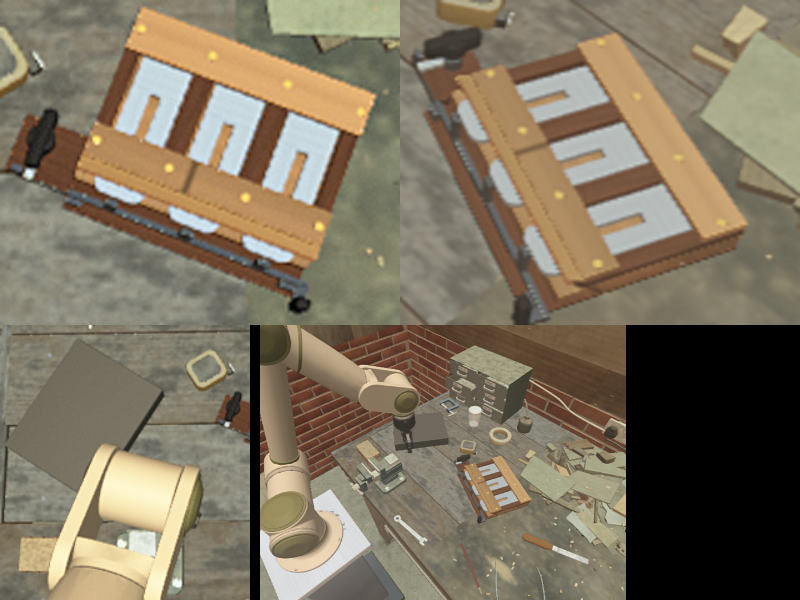

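All three irons are fully home, a tooth stands in the middle of each mouth, and the knob bar lies along the till's x with the catch in front. The plate is empty and the bystanders look undisturbed.

```bash
python3 -c "
from rig import close_job
print(close_job())"
```

```text
the job is handed in; nothing more can be done
None
```

All three plane irons are in the till, one per bay, cutting edge first, with the keeper shut and the knob turned back to its locked stop. The job is handed in; it took about 77 s of the 210 s.

I unlocked the knob and slid the keeper 38.2 mm to its open stop. Each iron was pressed on its top, drawn over the plate's front edge to about 57–63 mm overhang, gripped there, inserted and pushed against the back stop.

**Last checks**
- **Irons:** all three pushed to the same stop under 15–20 N, and the final picture shows all three equally deep. The butts read about 4–5 mm behind the till's front (4 mm nominal).
- **Keeper:** it reached the shut stop at y = -122.1 mm, with a tooth in the middle of each mouth.
- **Knob:** it is back at its starting angle and met its stop at 1.2 N m.
- **Scene:** the plate is empty, the tape measure and sanding block look undisturbed, and the gripper is clear of everything.

**What went wrong or disagreed**
- **Tool height:** the reported TCP was 27 mm below the true fingertips, found by touch. My first closing on the knob missed because of it.
- **First drag:** the fingers slid over iron A, so I pressed harder and dragged slower.
- **First hold:** I mistook a 7° yaw of iron A for droop and pitched the tool wrongly. The second camera showed this, and I corrected it before inserting.
- **Camera heights:** the camera put the held irons about 6–7 mm too high, so I relied on the heights found by touch.
- **Iron C tilt:** one fit of iron C gave an implausible 6.5° droop. I raised it 2 mm as a precaution and it went in without resistance.

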